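# Get the seal-paste box out from behind the seal stones

### The job

The fan is ready to be stamped, but the seal-paste box stands at the back of the wooden tray, hemmed in by three tall seal stones: first clear all three stones out of the way and stand them upright on the grey felt, then take the paste box out and set it in the middle of the cork coaster, and after that stand every stone upright again in the tray, each on the very spot where it stood before. Set everything down gently, dropping and toppling nothing, and leave the ink bottle, the mandarin and the brush rest where they are.

Things in the scene. Friction and masses are not known exactly. Their poses are not given: they have to be found in the camera images.
- square_mid (a point): Square seal stone: upright pinkish-beige soapstone pillar, 34 x 34 mm and 92 mm tall, about 0.28 kg, top edges bevelled by 4 mm; x and y are normal to its flat sides. The point lies on its upright axis, half-way up; z points up. It may be gripped from above anywhere in its upper half.
- round_mid (a point): Round seal stone: upright pillar of the same stone, 38 mm in diameter and 88 mm tall (straight up to 80 mm, domed above), about 0.27 kg. The point lies on its upright axis, half-way up; z points up. It may be gripped from above anywhere in its upper half.
- slab_mid (a point): Slab seal stone: upright pillar of the same stone with an oblong section, 50 mm along its x by 26 mm along its y, 84 mm tall, about 0.29 kg, top edges bevelled by 4 mm. The point lies on its upright axis, half-way up; z points up. It may be gripped from above anywhere in its upper half.
- paste_mid (a point): Seal-paste box: closed round box of white porcelain with a blue line, 56 mm in diameter and 28 mm tall (straight sides from 4 to 24 mm up), about 0.12 kg; its lid stays on. The point lies on its axis, half-way up (14 mm over its base); z points up.
- seal_tray: Dark wooden tray, fixed, 200 (x) by 240 mm (y), floor 6 mm thick, rim 14 mm high and 6 mm wide. Origin: centre of the underside; z up. The paste box stands about 35 mm from the centre to +x (away from the robot); around it stand the stones, one at about (-34, 0) and one each at (12, 63) and (12, -63) mm, in any order, their x along the tray's x within 0.15 rad.
- felt: Empty grey felt strip, fixed flat on the table, on one side of the tray (left or right varies): 220 mm (its x) by 120 mm (its y), 3 mm thick. Origin: centre of the underside; z up. Here the stones wait.
- coaster: Round cork coaster, fixed flat on the table, on the other side of the tray: 96 mm in diameter, 4 mm thick. Origin: centre of the underside.
- ink_bottle: Black ink bottle with a white label, a bystander, 46 mm in diameter, 64 mm tall, about 155 mm from the felt's centre beyond its far end. Origin: centre of the underside.
- mandarin: Mandarin orange, a bystander, 60 mm across, 48 mm tall, about 120 mm from the coaster's centre, on the side away from the robot. Origin: its underside.
- brush_rest: White porcelain brush rest shaped as a row of five round hills, a bystander, 30 x 110 mm, 25 mm tall at the middle, standing behind the tray about 145 mm from the tray's centre. Origin: centre of the underside.

How it is judged:
By the outcome, as a careful person would: the job done as asked, in the order asked, and still so for the second after the job is handed in, with the robot touching nothing.
It also fails if it takes over 141 s, if anything falls off the work surface, if the arm or the gripper's body presses on something with over 40 N, if the wrist force passes 120 N, or if a joint passes its speed limit or range.

### The arm

A 6-joint arm with a two-finger parallel gripper is mounted at the origin on the work surface. World frame = base frame: x ahead of the robot, y to its left, z up, the work surface at z = 0. Lengths are in mm, angles in rad, forces in N, time in s.
With the tool pointing down it reaches from about 275 to 1000 mm from the base axis. Payload 8.4 kg.
Tool frame: the origin (TCP) lies midway between the tips of the shut fingers; the grasp point (between the pads) lies 19 mm behind it (r.grip_point_offset is the distance from the TCP to the grasp point, in mm); z points along the fingers, x is the direction in which the jaws open and shut, and the axes are right-handed (so a half turn about z gives the same grasp; the last joint's range is limited). The gripper opens to 85 mm and grips with 20 to 120 N. Pads are 22 mm wide; open, the fingers measure 114 mm over their backs; the gripper's body (76 mm by 85 mm) begins 54 mm behind the grasp point. The pads swing forward as they close: fully open they stand 13 mm farther back than shut.
Start: joints at [1.255, 0.353, 1.633, -0, 1.155, -0.002], TCP at [192.921, 594.483, 231.281] pointing down, gripper open.
Joint ranges: [-2.63, 2.63], [-0.92, 2.1], [0.06, 2.66], [-1.3, 4.44], [0, 2.69], [-3.02, 3.02]. Speed limits (rad/s): [2.22, 2.22, 2.79, 3.14, 3.14, 3.14].

### API

Orientations are given as [roll, pitch, yaw] about the fixed x, y, z axes, in that order (R = Rz(yaw) Ry(pitch) Rx(roll)).
In Python, from rig import monitor, vision, sign_off, r gives the robot as it stands.
- The arm moves only by the shell command python3 -m inch 'ROWS' [FORCE]. ROWS is JSON, a list of rows, each an object with "dp": the shift along the tool's x, y, z in mm, a list of three; "angular": the turn, a rotation vector about the tool's x, y, z in rad, a list of three; "fingers": the closure in counts, from 0 (fully open) to 255 (shut). A call has 1 to 12 rows; each row is the pose to reach, as a shift and turn from the pose commanded when the call began, along the tool's axes at that moment; what a row does not reach only later rows make up. A row lasts 1/12 s, in which the tool goes at most 41.7 mm and 7.16 degrees, less where a joint would pass 70% of its speed; a pose out of reach is approached as far as the arm can. A call with a gripper value outside its range is refused whole. The fingers move at their own pace and stop on an object; FORCE is the grip in N (left out, the last holds). Time passes only in rows, so rows that repeat a pose let the fingers close. It gives the time, the measured TCP pose, the force and the opening at its end, in the units of the state.
- monitor.sense(): the state, without advancing time (a new reading comes with each control period).
- vision.grab_frame(name): name is "side" or "top" or "wrist"; returns (picture, depth): 400x640x3 uint8, blue, green, red; 400x640 float32, mm along the optical axis (not along the pixel's ray), 0 where there is no reading.
- vision.camera_params(name): a dict with "fx", "fy", "cx", "cy" (pixels), "R" (3x3) and "t" (3): a world point X has camera coordinates R X + t. Camera axes: x right, y down, z forward; pixel columns grow to the right and rows downward; lengths in mm; the calibration is good to about 2 mm. The wrist camera is an equidistant fisheye: a pixel r from the principal point sees the ray r / f radians off the axis. A picture is of the moment at which its call begins: read the wrist's pose just before it. camera_params takes no time and is no camera call; for the wrist camera it gives the pose at the moment of the call.
- sign_off(): hands the job in, once; it reports no verdict.
The state is a dict: "clock": time; "qpos": joint angles; "qvel": joint speeds; "joint_efforts": joint torques, N m; "eef_pos": TCP position; "tcp_rot": TCP orientation; "contact_force": force on the tool from outside, world axes, zero at the start; "wrist_torque": the same for the moment, N m; "opening": opening from 0.0 (shut) to 1.0 (fully open).
Only numpy, scipy, OpenCV 4.12 (cv2) and the standard library are available. Lean on these libraries where they do the work, as an engineer would, in place of code of your own. Each camera call takes 0.05 s, during which the arm holds its last target.

## Working session

There is one attempt and no reset: what is moved stays moved. The work goes in short steps, Python scripts to look and compute and a shell command to move; the robot and the scene stay as the last step left them, time stands still between calls to the robot, and variables do not carry over. Pictures are saved under pics/ and viewed, and the job is handed in when it is done.

```bash
ls; mkdir -p pics
python3 - <<'E'
from rig import monitor, vision, r
import cv2,numpy as np
print(monitor.sense())
for n in ["top","side"]:
    im,d=vision.grab_frame(n); cv2.imwrite(f"pics/{n}0.png",im); np.save(f"pics/{n}0.npy",d)
    print(n,vision.camera_params(n))
E
```

```text
pics
{'clock': 0.0, 'qpos': array([ 1.25460562e+00,  3.53652075e-01,  1.63416033e+00, -2.41278813e-05,
        1.15520245e+00, -2.36422938e-03]), 'qvel': array([ 0.00174313,  0.00122998, -0.00117081,  0.00029587, -0.00255937,
       -0.00068939]), 'joint_efforts': array([ 5.41499627e-03, -6.05250049e+01, -3.42085397e+01,  3.80984429e-04,
        9.12890100e-03,  1.47070273e-05]), 'eef_pos': array([192.77045748, 594.01064531, 230.54802678]), 'tcp_rot': array([3.14157396e+00, 1.42225057e-03, 1.25697959e+00]), 'contact_force': array([-0.00672386,  0.15764876, -0.26592229]), 'wrist_torque': array([-0.01328944,  0.00667047,  0.00103471]), 'opening': 1.00071001690186}
top {'fx': 434.20539980173163, 'fy': 434.20539980173163, 'cx': 319.0948661231232, 'cy': 198.05965718024336, 'R': array([[ 0.02756766, -0.99930282,  0.02517725],
       [-0.98929963, -0.03088427, -0.14259173],
       [ 0.14326989, -0.02097693, -0.98946132]]), 't': array([ -32.83132005,  605.45880288, 1128.17789079])}
side {'fx': 434.96875501223104, 'fy': 434.96875501223104, 'cx': 312.4887428576424, 'cy': 199.22486687355757, 'R': array([[-0.96031522, -0.27885949,  0.00566207],
       [-0.21248351,  0.71828278, -0.66251083],
       [ 0.18068046, -0.63742234, -0.74903093]]), 't': array([ 585.12621908,  174.0006488 , 1023.77209364])}
```

View pics/top0.png

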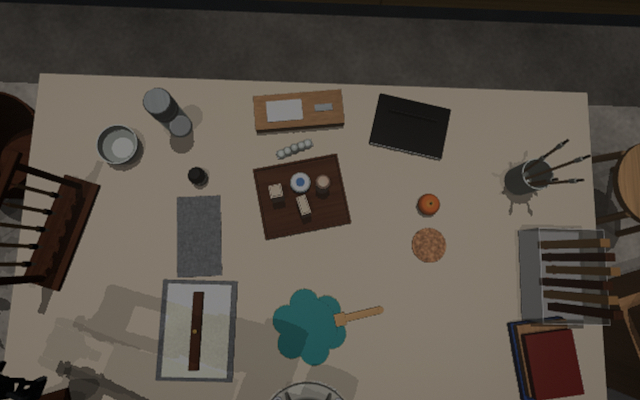

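View pics/side0.png

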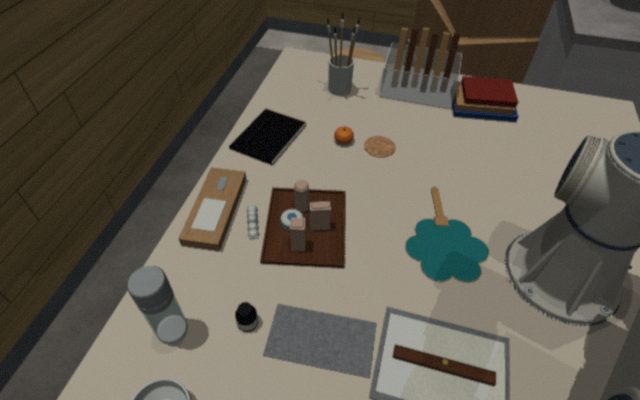

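```bash
cat > h.py <<'E'
from rig import monitor, vision, r
import cv2,numpy as np
from scipy.spatial.transform import Rotation as Ro
def world(n,d,p):
    v,u=np.mgrid[0:d.shape[0],0:d.shape[1]]
    a=(u-p['cx'])/p['fx'];b=(v-p['cy'])/p['fy']
    if n=='wrist':
        rr=np.hypot(a,b)+1e-9;k=np.where(rr<1.5,np.tan(np.minimum(rr,1.5)),np.nan)/rr;a=a*k;b=b*k
    C=np.stack([a*d,b*d,d],-1)
    return (C-p['t'])@p['R']   # R^T (C-t)
def proj(n,X,p):
    c=p['R']@np.asarray(X,float)+p['t']
    if n=='wrist':
        q=np.hypot(c[0],c[1]);th=np.arctan2(q,c[2]);return p['cx']+p['fx']*th*c[0]/q,p['cy']+p['fy']*th*c[1]/q
    return p['cx']+p['fx']*c[0]/c[2],p['cy']+p['fy']*c[1]/c[2]
def snap(n,tag):
    p=vision.camera_params(n);im,d=vision.grab_frame(n)
    cv2.imwrite(f'pics/{tag}.png',im);np.savez(f'pics/{tag}.npz',d=d,im=im,**p)
    return im,d,p
def load(tag):
    z=np.load(f'pics/{tag}.npz');p={k:z[k] for k in z.files if k not in('d','im')};return z['im'],z['d'],p
def where():
    s=monitor.sense();print('t %.2f'%s['clock'],'pos',s['eef_pos'].round(1),'rpy',s['tcp_rot'].round(4),'F',s['contact_force'].round(1),'open %.3f'%s['opening'],'q',s['qpos'].round(2));return s
def togo(xyz,yaw):
    s=where();T=Ro.from_euler('xyz',s['tcp_rot']).as_matrix()
    g=Ro.from_euler('xyz',[np.pi,0,yaw]).as_matrix()
    print('dp',(T.T@(np.array(xyz)-s['eef_pos'])).round(1),'ang',Ro.from_matrix(T.T@g).as_rotvec().round(4))
E
python3 - <<'E'
from h import *
d=np.load('pics/top0.npy');p=vision.camera_params('top');im=cv2.imread('pics/top0.png')
W=world('top',d,p)
for (u,v,nm) in [(275,190,'L'),(303,204,'F'),(322,182,'R'),(300,182,'paste'),(429,245,'coaster'),(198,175,'ink'),(429,204,'mand'),(294,149,'brush'),(199,235,'felt'),(330,220,'tray'),(178,197,'f1'),(220,196,'f2'),(222,274,'f3'),(178,275,'f4'),(254,171,'t'),(337,155,'t'),(350,221,'t'),(265,238,'t'),(360,190,'table'),(230,250,'table')]:
    print(nm,W[v,u].round(0))
E
```

```text
L [616. 100.  97.]
F [583.  27.  91.]
R [641. -20.  93.]
paste [651.  38.  31.]
coaster [ 490. -323.    7.]
ink [655. 309.  63.]
mand [ 600. -314.   41.]
brush [745.  58.  23.]
felt [500. 310.   3.]
tray [551. -48.   8.]
f1 [603. 376.  -1.]
f2 [609. 259.   5.]
f3 [396. 242.   1.]
f4 [390. 360.   1.]
t [681. 168.  14.]
t [733. -62.  18.]
t [ 549. -102.   16.]
t [497. 130.  -0.]
table [ 639. -130.    1.]
table [461. 225.  -6.]
```

Run:
```python
import cv2
im=cv2.imread('pics/top0.png')[120:300,160:470];cv2.imwrite('pics/topz.png',cv2.convertScaleAbs(cv2.resize(im,None,fx=2.5,fy=2.5,interpolation=2),alpha=1.6))
```

```text
(no output)
```

View pics/topz.png

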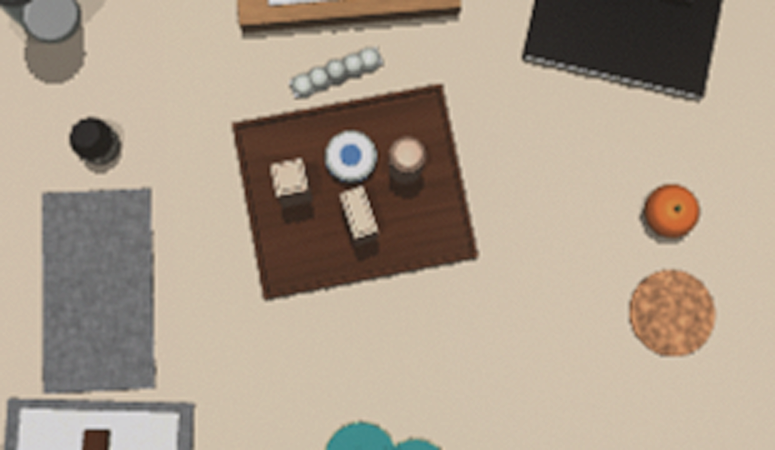

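Run:
```python
from h import *
s=where();p=vision.camera_params('wrist')
print(p); T=Ro.from_euler('xyz',s['tcp_rot']).as_matrix()
c=-p['R'].T@p['t'];print('cam in tool',T.T@(c-s['eef_pos']));print('cam axes in tool\n',(T.T@p['R'].T).round(3))
togo([560,40,350],1.78)
```

```text
t 0.10 pos [192.8 594.1 230.6] rpy [-3.1416e+00  1.2000e-03  1.2571e+00] F [ 0.1 -0.3 -0.1] open 1.001 q [ 1.25  0.35  1.63  0.    1.16 -0.  ]
{'fx': 309.70691628693146, 'fy': 309.70691628693146, 'cx': 315.53208260278814, 'cy': 199.02767686683177, 'R': array([[ 0.30771046,  0.95147707, -0.00238005],
       [ 0.90366458, -0.29146294,  0.31375097],
       [ 0.29783316, -0.09869522, -0.94950232]]), 't': array([-623.8695224 ,  -41.92524101,  381.16115738])}
cam in tool [-6.87663816e-02 -8.03910520e+01 -1.42948325e+02]
cam axes in tool
 [[ 1.     0.001 -0.001]
 [-0.001  0.95   0.314]
 [ 0.001 -0.314  0.95 ]]
t 0.10 pos [192.8 594.1 230.6] rpy [-3.1416e+00  1.2000e-03  1.2571e+00] F [ 0.1 -0.3 -0.1] open 1.001 q [ 1.25  0.35  1.63  0.    1.16 -0.  ]
dp [-413.9  520.3 -118.9] ang [-3.000e-04  1.200e-03 -5.229e-01]
```

```bash
F='{"dp":[-410,500,-119],"angular":[0,0,-0.523],"fingers":0}'; python3 -m inch '[{"dp":[-410,500,-119],"angular":[0,0,-0.523],"fingers":0},{"dp":[-410,500,-119],"angular":[0,0,-0.523],"fingers":0},{"dp":[-410,500,-119],"angular":[0,0,-0.523],"fingers":0},{"dp":[-410,500,-119],"angular":[0,0,-0.523],"fingers":0},{"dp":[-410,500,-119],"angular":[0,0,-0.523],"fingers":0},{"dp":[-410,500,-119],"angular":[0,0,-0.523],"fingers":0},{"dp":[-410,500,-119],"angular":[0,0,-0.523],"fingers":0},{"dp":[-410,500,-119],"angular":[0,0,-0.523],"fingers":0},{"dp":[-410,500,-119],"angular":[0,0,-0.523],"fingers":0},{"dp":[-410,500,-119],"angular":[0,0,-0.523],"fingers":0},{"dp":[-410,500,-119],"angular":[0,0,-0.523],"fingers":0},{"dp":[-410,500,-119],"angular":[0,0,-0.523],"fingers":0}]'; python3 -c "
from h import *
togo([575,35,350],1.78)"
```

```text
clock: 1.1
eef_pos: [457.5, 180.7, 321.7]
tcp_rot: [-3.142, -0.0, 1.78]
contact_force: [1.0, 1.6, 0.1]
opening: 0.998
t 1.10 pos [457.5 180.7 321.7] rpy [-3.1416 -0.      1.78  ] F [1.  1.6 0.1] open 0.998 q [ 0.37  0.06  1.8   0.    1.28 -1.41]
dp [-167.    84.7  -28.3] ang [-0. -0.  0.]
```

```bash
python3 -m inch '[{"dp":[-167,85,-28],"angular":[0,0,0],"fingers":0},{"dp":[-167,85,-28],"angular":[0,0,0],"fingers":0},{"dp":[-167,85,-28],"angular":[0,0,0],"fingers":0},{"dp":[-167,85,-28],"angular":[0,0,0],"fingers":0},{"dp":[-167,85,-28],"angular":[0,0,0],"fingers":0},{"dp":[-167,85,-28],"angular":[0,0,0],"fingers":0},{"dp":[-167,85,-28],"angular":[0,0,0],"fingers":0}]'; python3 -c "
from h import *
snap('wrist','w1')
togo([575,35,350],1.78)"
```

```text
clock: 1.68
eef_pos: [575.0, 36.1, 348.7]
tcp_rot: [-3.14, -0.0, 1.778]
contact_force: [1.4, -0.4, -0.5]
opening: 1.0
t 1.73 pos [574.3  37.  348.6] rpy [-3.1402e+00 -6.0000e-04  1.7789e+00] F [-0.3  0.5  0.6] open 1.001 q [ 0.06  0.19  1.6   0.    1.36 -1.72]
dp [-2.   0.2 -1.4] ang [-0.0014 -0.0006 -0.0011]
```

View pics/w1.png

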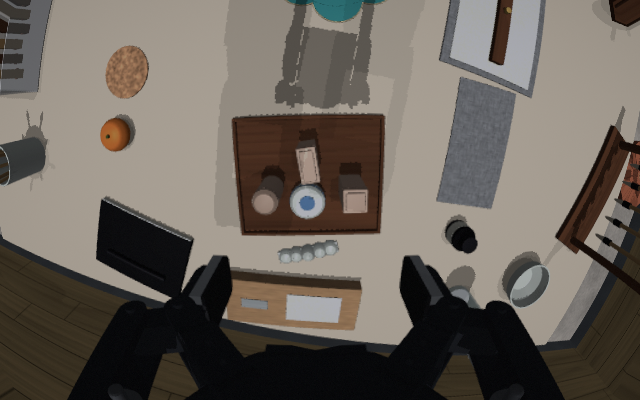

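```bash
cat >> h.py <<'E'
def ortho(tag,n,z,x0,x1,y0,y1,res=0.4):
    """image: row down = decreasing x, col right = decreasing y"""
    im,d,p=load(tag)
    xs=np.arange(x1,x0,-res);ys=np.arange(y1,y0,-res)
    X,Y=np.meshgrid(xs,ys,indexing='ij');P=np.stack([X,Y,np.full_like(X,z)],-1)@p['R'].T+p['t']
    a=P[...,0]/P[...,2];b=P[...,1]/P[...,2]
    if n=='wrist':
        q=np.hypot(a,b);k=np.arctan(q)/np.maximum(q,1e-9);a=a*k;b=b*k
    return cv2.remap(im,(p['fx']*a+p['cx']).astype(np.float32),(p['fy']*b+p['cy']).astype(np.float32),cv2.INTER_CUBIC)
def tile(tag,n,items,out,half=40,res=0.4,alpha=1.7):
    L=[]
    for nm,x,y,z in items:
        o=cv2.convertScaleAbs(ortho(tag,n,z,x-half,x+half,y-half,y+half,res),alpha=alpha)
        c=int(half/res)
        for k in range(-half,half+1,10):
            q=int(c+k/res);cv2.line(o,(q,0),(q,4),(0,255,0),1);cv2.line(o,(0,q),(4,q),(0,255,0),1)
        cv2.drawMarker(o,(c,c),(0,255,0),0,8,1);cv2.putText(o,nm,(8,20),0,.4,(0,255,255),1);L.append(o)
    cv2.imwrite(out,np.hstack(L))
E
python3 - <<'E'
from h import *
im,d,p=load('w1')
W=world('wrist',d,p)
for u,v,n in [(355,201,'sq'),(307,167,'slab'),(265,202,'rnd'),(307,203,'paste'),(280,150,'tray'),(127,70,'coaster'),(475,145,'felt'),(209,151,'table')]: print(n,W[v,u].round(1))
tile('w1','wrist',[('sq',628,97,98),('slab',590,28,90),('rnd',650,-20,86),('paste',653,38,34)],'pics/t1.png',res=.4)
E
```

```text
sq [614.5  98.3  99.2]
slab [584.1  26.1  90.9]
rnd [643.5 -20.8  92.2]
paste [652.5  38.4  34.9]
tray [583.8 -20.    7.7]
coaster [ 489.1 -320.2    2.5]
felt [499.9 302.1   4.1]
table [ 608.8 -138.6    0. ]
```

View pics/t1.png

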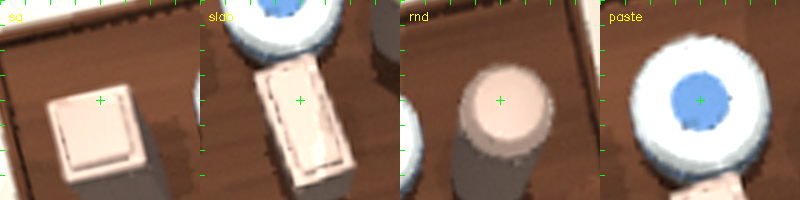

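```bash
cat >> h.py <<'E'
def topfit(tag,n,x,y,zlo,zhi,rad=38):
    im,d,p=load(tag);W=world(n,d,p)
    m=(W[...,2]>zlo)&(W[...,2]<zhi)&(np.hypot(W[...,0]-x,W[...,1]-y)<rad)&(d>0)
    Q=W[m][:,:2].astype(np.float32)
    (c,sz,a)=cv2.minAreaRect(Q);mc=cv2.minEnclosingCircle(Q)
    return len(Q),Q.mean(0).round(1),np.round(c,1),np.round(sz,1),round(a,1),np.round(mc[0],1),round(mc[1],1),W[m][:,2].mean().round(1)
E
python3 - <<'E'
from h import *
for nm,x,y,a,b in [('sq',615,98,92,104),('slab',584,26,84,96),('rnd',644,-20,82,98),('rndtop',644,-20,90,98),('paste',652,38,30,40)]:
    print(nm,*topfit('w1','wrist',x,y,a,b))
tile('w1','wrist',[('sq',618,98,94),('slab',584,26,86),('rnd',646,-20,86)],'pics/t2.png',half=32,res=.24)
E
```

```text
sq 566 [615.1  98.5] [616.1  99.4] [33.4 33.3] 13.1 [616.5  99.1] 22.9 96.5
slab 704 [581.9  26.3] [583.   26.4] [51.1 26.9] 21.6 [582.8  26.2] 27.5 88.6
rnd 535 [642.7 -21.6] [645.2 -22.2] [35.9 36.5] 27.4 [644.8 -21.9] 19.1 91.4
rndtop 386 [644.1 -22.3] [644.6 -22. ] [32.4 30.2] 66.5 [644.6 -22.1] 16.6 92.8
paste 905 [651.1  37.9] [652.4  38.4] [54.3 53.7] 10.7 [652.9  38. ] 28.4 33.5
```

View pics/t2.png

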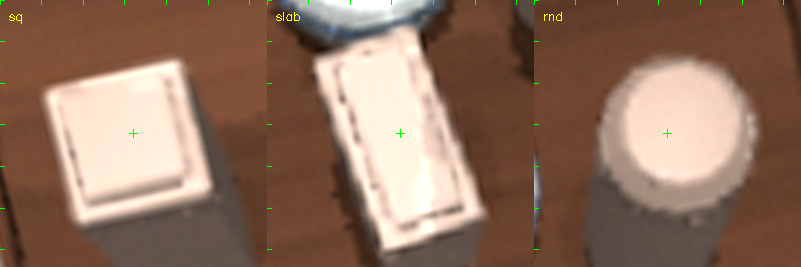

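```bash
python3 -c "
from h import *
togo([582.5,26.4,125],1.939)"
```

```text
t 1.73 pos [574.3  37.  348.6] rpy [-3.1402e+00 -6.0000e-04  1.7789e+00] F [-0.3  0.5  0.6] open 1.001 q [ 0.06  0.19  1.6   0.    1.36 -1.72]
dp [-12.2   6.1 223.6] ang [-0.0014 -0.0008 -0.1601]
```

```bash
python3 -m inch '[{"dp":[-12,6,40],"angular":[0,0,-0.08],"fingers":90},{"dp":[-12,6,80],"angular":[0,0,-0.16],"fingers":90},{"dp":[-12,6,120],"angular":[0,0,-0.16],"fingers":90},{"dp":[-12,6,160],"angular":[0,0,-0.16],"fingers":90},{"dp":[-12,6,195],"angular":[0,0,-0.16],"fingers":90},{"dp":[-12,6,215],"angular":[0,0,-0.16],"fingers":90},{"dp":[-12,6,224],"angular":[0,0,-0.16],"fingers":90},{"dp":[-12,6,224],"angular":[0,0,-0.16],"fingers":90},{"dp":[-12,6,224],"angular":[0,0,-0.16],"fingers":90},{"dp":[-12,6,224],"angular":[0,0,-0.16],"fingers":90}]' 40; python3 -c "
from h import *
snap('wrist','w2');
p=vision.camera_params('wrist')
im=cv2.imread('pics/w2.png')
for nm,X in dict(sl=[582.5,26.4,90],tcp=monitor.sense()['eef_pos']).items(): u,v=proj('wrist',X,p);cv2.drawMarker(im,(int(u),int(v)),(0,255,0),0,10,1)
cv2.imwrite('pics/w2m.png',im)
togo([582.5,26.4,50],1.939)"
```

```text
clock: 2.57
eef_pos: [584.2, 27.0, 127.2]
tcp_rot: [3.139, 0.001, 1.941]
contact_force: [0.2, -0.3, 0.4]
opening: 0.647
t 2.62 pos [584.4  26.9 127.3] rpy [3.1387e+00 1.0000e-03 1.9405e+00] F [-0.3 -0.1 -0.4] open 0.645 q [ 0.04  0.41  1.81  0.    0.92 -1.9 ]
dp [ 0.3 -2.1 77.3] ang [0.0029 0.001  0.0015]
```

View pics/w2m.png

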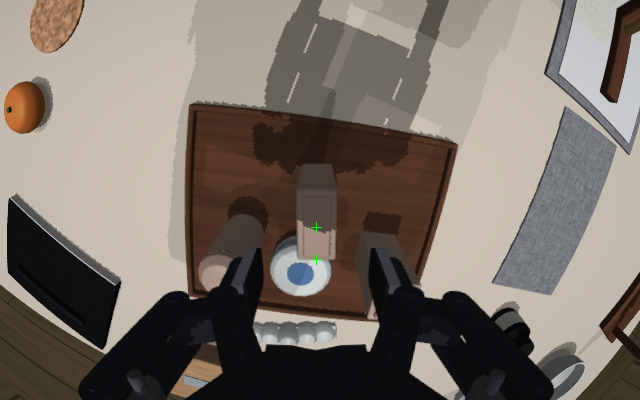

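```bash
python3 -m inch '[{"dp":[0,-2,25],"angular":[0,0,0],"fingers":90},{"dp":[0,-2,50],"angular":[0,0,0],"fingers":90},{"dp":[0,-2,70],"angular":[0,0,0],"fingers":90},{"dp":[0,-2,77],"angular":[0,0,0],"fingers":90},{"dp":[0,-2,77],"angular":[0,0,0],"fingers":90},{"dp":[0,-2,77],"angular":[0,0,0],"fingers":90}]'; python3 -c "
from h import *
snap('wrist','w3');snap('side','s3');togo([582.5,26.4,50],1.939)"
```

```text
clock: 3.12
eef_pos: [582.2, 25.8, 49.5]
tcp_rot: [3.14, 0.0, 1.94]
contact_force: [-0.2, 0.2, -0.5]
opening: 0.644
t 3.22 pos [582.6  25.8  50. ] rpy [3.1391e+00 9.0000e-04 1.9400e+00] F [-0.1  0.3  0. ] open 0.649 q [ 0.04  0.52  1.86  0.    0.77 -1.9 ]
dp [0.6 0.1 0. ] ang [0.0025 0.0009 0.001 ]
```

View pics/w3.png

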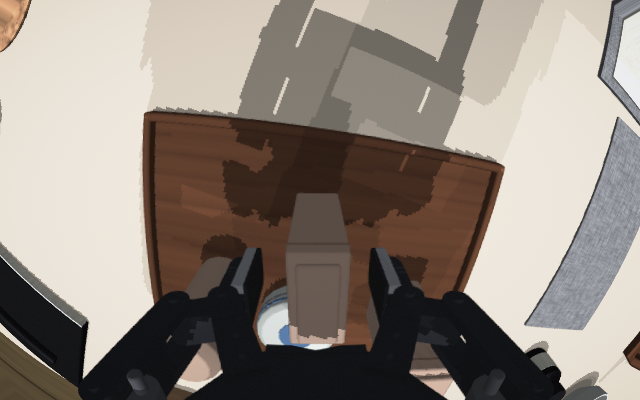

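```bash
python3 -m inch '[{"dp":[0,0,0],"angular":[0,0,0],"fingers":255},{"dp":[0,0,0],"angular":[0,0,0],"fingers":255},{"dp":[0,0,0],"angular":[0,0,0],"fingers":255},{"dp":[0,0,0],"angular":[0,0,0],"fingers":255},{"dp":[0,0,0],"angular":[0,0,0],"fingers":255},{"dp":[0,0,0],"angular":[0,0,0],"fingers":255},{"dp":[0,0,0],"angular":[0,0,0],"fingers":255},{"dp":[0,0,0],"angular":[0,0,0],"fingers":255}]' 40; python3 -c "
from h import *
snap('wrist','w4');where()"
```

```text
clock: 3.88
eef_pos: [581.9, 25.8, 49.3]
tcp_rot: [3.14, 0.0, 1.94]
contact_force: [-1.2, 0.5, 6.6]
opening: 0.299
t 3.93 pos [582.   25.8  49.3] rpy [3.1403e+00 5.0000e-04 1.9401e+00] F [-0.5 -0.   7.5] open 0.300 q [ 0.04  0.52  1.86 -0.    0.77 -1.9 ]
```

View pics/w4.png

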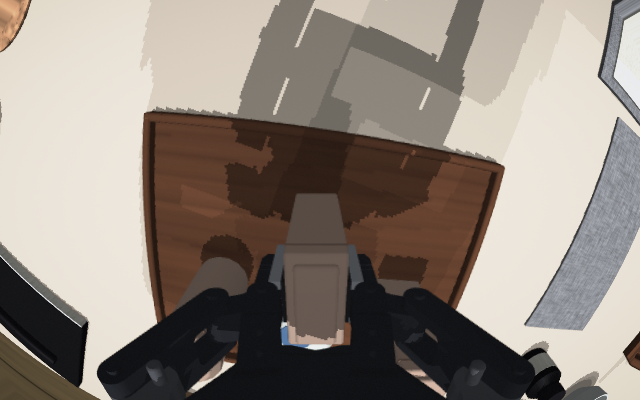

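```bash
cat >> h.py <<'E'
def pix(n,p,u,v,z):
    a=(u-p['cx'])/p['fx'];b=(v-p['cy'])/p['fy']
    if n=='wrist':
        q=np.hypot(a,b);a,b=a*np.tan(q)/q,b*np.tan(q)/q
    D=p['R'].T@np.array([a,b,1.]);c=-p['R'].T@p['t'];return c+D*(z-c[2])/D[2]
E
python3 - <<'E'
from h import *
_,_,p=load('w1')
C=[pix('wrist',p,*q,3) for q in [(461,78),(515,93),(490,208),(437,201)]]
print(np.round(C,1),np.mean(C,0))
C=[pix('wrist',p,*q,20) for q in [(233,119),(383,115),(380,234),(242,235)]]
print(np.round(C,1),np.mean(C,0))
im,d,p=load('w1')
lab=cv2.cvtColor(im,cv2.COLOR_BGR2HSV);m=((lab[...,0]<18)&(lab[...,1]>70)).astype(np.uint8);m[:, 175:]=0;m[105:]=0;m[:40]=0;m[:, :95]=0
ys,xs=np.nonzero(m);P=np.array([pix('wrist',p,u,v,4)[:2] for u,v in zip(xs,ys)],np.float32);print(len(P),P.mean(0),cv2.minEnclosingCircle(P),cv2.fitEllipse(cv2.convexHull(P)))
togo([582,25.8,180],1.94); togo([500,306,180],1.94)
E
```

```text
[[396.9 244.8   3. ]
 [384.7 360.1   3. ]
 [603.2 377.3   3. ]
 [613.2 261.7   3. ]] [499.51282575 310.9763897    3.        ]
[[ 547.2 -100.4   20. ]
 [ 494.6  124.1   20. ]
 [ 686.7  171.1   20. ]
 [ 737.4  -58.5   20. ]] [616.49567641  34.09990943  20.        ]
1737 [ 491.80487 -320.82846] ((491.8387145996094, -322.40081787109375), 47.93135452270508) ((491.73138427734375, -322.5632019042969), (93.86644744873047, 95.22183990478516), 175.08900451660156)
t 3.93 pos [582.   25.8  49.3] rpy [3.1403e+00 5.0000e-04 1.9401e+00] F [-0.5 -0.   7.5] open 0.300 q [ 0.04  0.52  1.86 -0.    0.77 -1.9 ]
dp [-1.000e-01  2.000e-01 -1.307e+02] ang [0.0013 0.0005 0.0001]
t 3.93 pos [582.   25.8  49.3] rpy [3.1403e+00 5.0000e-04 1.9401e+00] F [-0.5 -0.   7.5] open 0.300 q [ 0.04  0.52  1.86 -0.    0.77 -1.9 ]
dp [ 290.8   24.9 -130.8] ang [0.0013 0.0005 0.0001]
```

```bash
python3 -m inch '[{"dp":[0,0,-8],"angular":[0,0,0],"fingers":255},{"dp":[0,0,-28],"angular":[0,0,0],"fingers":255},{"dp":[0,0,-55],"angular":[0,0,0],"fingers":255},{"dp":[0,0,-85],"angular":[0,0,0],"fingers":255},{"dp":[0,0,-112],"angular":[0,0,0],"fingers":255},{"dp":[10,0,-127],"angular":[0,0,0],"fingers":255},{"dp":[30,3,-130],"angular":[0,0,0],"fingers":255},{"dp":[60,6,-130],"angular":[0,0,0],"fingers":255},{"dp":[95,9,-130],"angular":[0,0,0],"fingers":255},{"dp":[130,12,-130],"angular":[0,0,0],"fingers":255},{"dp":[165,15,-130],"angular":[0,0,0],"fingers":255},{"dp":[200,18,-130],"angular":[0,0,0],"fingers":255}]'; python3 -c "
from h import *
togo([500,311,60],1.94)"
```

```text
clock: 4.93
eef_pos: [524.9, 220.1, 178.6]
tcp_rot: [-3.141, 0.0, 1.94]
contact_force: [1.3, 1.0, -2.7]
opening: 0.302
t 4.93 pos [524.9 220.1 178.6] rpy [-3.1413  0.      1.9397] F [ 1.3  1.  -2.7] open 0.302 q [ 0.39  0.32  1.8  -0.    1.01 -1.55]
dp [ 93.8   9.6 118.6] ang [-0.0003  0.     -0.0003]
```

```bash
python3 -m inch '[{"dp":[30,3,0],"angular":[0,0,0],"fingers":255},{"dp":[60,6,5],"angular":[0,0,0],"fingers":255},{"dp":[82,8,25],"angular":[0,0,0],"fingers":255},{"dp":[92,10,55],"angular":[0,0,0],"fingers":255},{"dp":[94,10,82],"angular":[0,0,0],"fingers":255},{"dp":[94,10,102],"angular":[0,0,0],"fingers":255},{"dp":[94,10,114],"angular":[0,0,0],"fingers":255},{"dp":[94,10,118],"angular":[0,0,0],"fingers":255},{"dp":[94,10,118],"angular":[0,0,0],"fingers":255},{"dp":[94,10,118],"angular":[0,0,0],"fingers":255}]'; python3 -c "
from h import *
snap('wrist','w5');togo([500,311,46.5],1.94)"
```

```text
clock: 5.77
eef_pos: [502.0, 310.2, 61.3]
tcp_rot: [3.141, -0.0, 1.94]
contact_force: [0.0, 0.4, -2.3]
opening: 0.3
t 5.82 pos [502.3 310.4  61.7] rpy [ 3.1397e+00 -3.0000e-04  1.9396e+00] F [ 0.1 -0.4 -2.7] open 0.298 q [ 0.55  0.51  1.83 -0.    0.8  -1.39]
dp [ 1.4 -2.  15.2] ang [ 0.0019 -0.0003 -0.0004]
```

View pics/w5.png

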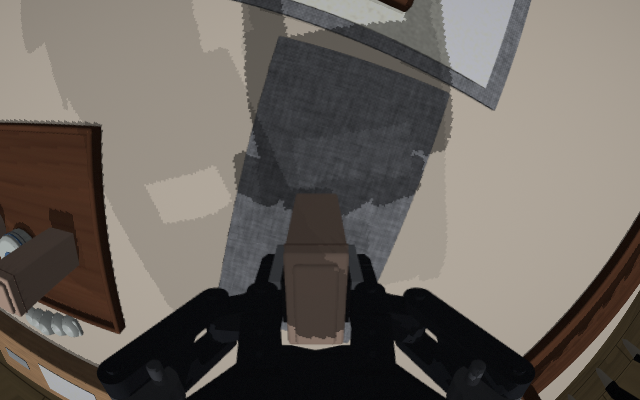

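```bash
python3 -m inch '[{"dp":[0,0,5],"angular":[0,0,0],"fingers":255},{"dp":[0,0,9],"angular":[0,0,0],"fingers":255},{"dp":[0,0,12],"angular":[0,0,0],"fingers":255},{"dp":[0,0,13.5],"angular":[0,0,0],"fingers":255},{"dp":[0,0,14.5],"angular":[0,0,0],"fingers":255},{"dp":[0,0,15],"angular":[0,0,0],"fingers":255},{"dp":[0,0,15.5],"angular":[0,0,0],"fingers":255},{"dp":[0,0,15.5],"angular":[0,0,0],"fingers":255}]'; python3 -c "
from h import *
where()"
```

```text
clock: 6.48
eef_pos: [501.3, 310.0, 46.3]
tcp_rot: [-3.141, 0.0, 1.94]
contact_force: [-4.6, -4.2, 15.3]
opening: 0.302
t 6.48 pos [501.3 310.   46.3] rpy [-3.1414e+00  1.0000e-04  1.9400e+00] F [-4.6 -4.2 15.3] open 0.302 q [ 0.55  0.53  1.84 -0.    0.77 -1.39]
```

```bash
python3 -m inch '[{"dp":[0,0,-0.7],"angular":[0,0,0],"fingers":100},{"dp":[0,0,-0.7],"angular":[0,0,0],"fingers":100},{"dp":[0,0,-0.7],"angular":[0,0,0],"fingers":100},{"dp":[0,0,-1],"angular":[0,0,0],"fingers":100},{"dp":[0,0,-1],"angular":[0,0,0],"fingers":100},{"dp":[0,0,-20],"angular":[0,0,0],"fingers":100},{"dp":[0,0,-50],"angular":[0,0,0],"fingers":90},{"dp":[0,0,-85],"angular":[0,0,0],"fingers":90}]'; python3 -c "
from h import *
snap('wrist','w6');togo([616.1,99.2,130],1.80)"
```

```text
clock: 7.15
eef_pos: [500.0, 309.3, 128.9]
tcp_rot: [-3.138, 0.001, 1.94]
contact_force: [0.2, 0.4, -0.2]
opening: 0.649
t 7.20 pos [503.8 311.6 136.8] rpy [ 3.1353e+00 -1.1000e-03  1.9400e+00] F [3.2 1.5 5.2] open 0.649 q [ 0.55  0.4   1.79 -0.    0.94 -1.39]
dp [-238.6   28.     6.7] ang [ 0.0062 -0.0016  0.14  ]
```

View pics/w6.png

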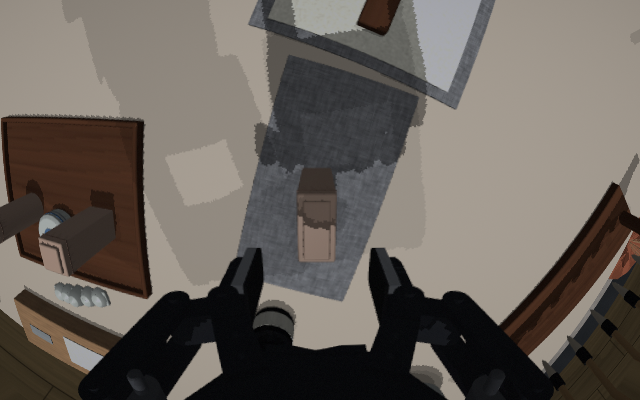

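```bash
python3 -m inch '[{"dp":[-30,3,5],"angular":[0,0,0.07],"fingers":90},{"dp":[-70,8,5],"angular":[0,0,0.14],"fingers":90},{"dp":[-110,13,5],"angular":[0,0,0.14],"fingers":90},{"dp":[-150,18,5],"angular":[0,0,0.14],"fingers":90},{"dp":[-190,23,5],"angular":[0,0,0.14],"fingers":90},{"dp":[-220,26,5],"angular":[0,0,0.14],"fingers":80},{"dp":[-236,28,6],"angular":[0,0,0.14],"fingers":80},{"dp":[-239,28,6],"angular":[0,0,0.14],"fingers":80},{"dp":[-239,28,6],"angular":[0,0,0.14],"fingers":80},{"dp":[-239,28,6],"angular":[0,0,0.14],"fingers":80}]'; python3 -c "
from h import *
snap('wrist','w7');
im,d,p=load('w7')
u,v=proj('wrist',[616.1,99.2,98],p);cv2.drawMarker(im,(int(u),int(v)),(0,255,0),0,10,1)
cv2.imwrite('pics/w7m.png',im)
print(topfit('w7','wrist',616,99,92,104))
togo([616.1,99.2,55],1.80)"
```

```text
clock: 8.03
eef_pos: [613.0, 98.2, 123.5]
tcp_rot: [-3.141, -0.001, 1.8]
contact_force: [-0.1, -0.6, 1.0]
opening: 0.688
(2725, array([614.2,  99.1], dtype=float32), array([616.4,  99.7]), array([35. , 34.2]), 13.4, array([616.5,  99.7]), 23.4, np.float64(96.6))
t 8.08 pos [613.   98.5 123.6] rpy [-3.1409e+00 -4.0000e-04  1.8008e+00] F [-0.6 -0.3  0.1] open 0.685 q [ 0.16  0.46  1.73  0.    0.95 -1.64]
dp [-0.1  3.2 68.6] ang [-0.0006 -0.0004  0.0008]
```

View pics/w7m.png

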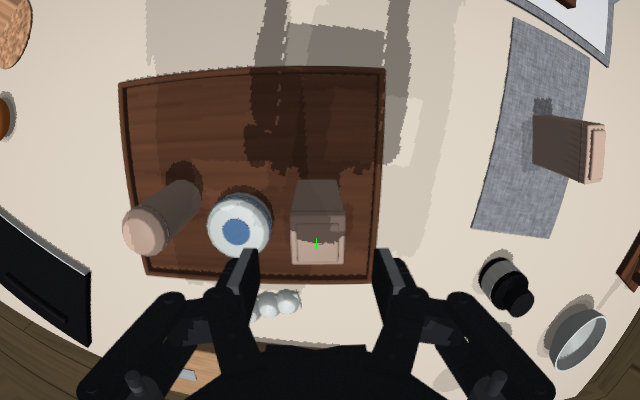

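```bash
python3 -m inch '[{"dp":[0.3,3.4,20],"angular":[0,0,-0.004],"fingers":80},{"dp":[0.3,3.4,42],"angular":[0,0,-0.004],"fingers":80},{"dp":[0.3,3.4,60],"angular":[0,0,-0.004],"fingers":80},{"dp":[0.3,3.4,68],"angular":[0,0,-0.004],"fingers":80},{"dp":[0.3,3.4,68.5],"angular":[0,0,-0.004],"fingers":80},{"dp":[0.3,3.4,68.5],"angular":[0,0,-0.004],"fingers":80}]'; python3 -c "
from h import *
snap('wrist','w8');where()"
python3 -m inch '[{"dp":[0,0,0],"angular":[0,0,0],"fingers":255},{"dp":[0,0,0],"angular":[0,0,0],"fingers":255},{"dp":[0,0,0],"angular":[0,0,0],"fingers":255},{"dp":[0,0,0],"angular":[0,0,0],"fingers":255},{"dp":[0,0,0],"angular":[0,0,0],"fingers":255},{"dp":[0,0,0],"angular":[0,0,0],"fingers":255},{"dp":[0,0,0],"angular":[0,0,0],"fingers":255},{"dp":[0,0,0],"angular":[0,0,0],"fingers":255}]' 40; python3 -c "
from h import *
snap('wrist','w9');where();togo([570,316,180],1.805)
a=cv2.imread('pics/w8.png')[150:,180:460];b=cv2.imread('pics/w9.png')[150:,180:460];cv2.imwrite('pics/w89.png',np.hstack([a,b]))"
```

```text
clock: 8.58
eef_pos: [616.6, 99.3, 55.4]
tcp_rot: [-3.141, -0.0, 1.805]
contact_force: [0.4, 0.1, 0.4]
opening: 0.683
t 8.63 pos [617.3  99.1  56.1] rpy [3.1407 0.     1.8049] F [0.3 0.2 0.9] open 0.689 q [ 0.16  0.56  1.76  0.    0.83 -1.65]
clock: 9.3
eef_pos: [617.7, 98.6, 56.6]
tcp_rot: [3.14, -0.0, 1.804]
contact_force: [-2.2, 1.0, 6.6]
opening: 0.391
t 9.35 pos [617.7  98.6  56.6] rpy [ 3.1397e+00 -1.0000e-04  1.8037e+00] F [-1.1  0.9  6.1] open 0.391 q [ 0.16  0.56  1.76  0.    0.83 -1.65]
t 9.35 pos [617.7  98.6  56.6] rpy [ 3.1397e+00 -1.0000e-04  1.8037e+00] F [-1.1  0.9  6.1] open 0.391 q [ 0.16  0.56  1.76  0.    0.83 -1.65]
dp [ 222.6    4.  -123.4] ang [ 0.0019 -0.0001 -0.0013]
```

View pics/w89.png

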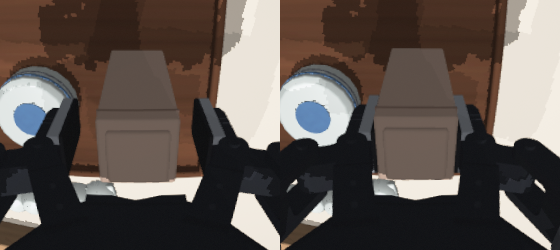

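```bash
python3 -m inch '[{"dp":[0,0,-8],"angular":[0,0,0],"fingers":255},{"dp":[0,0,-28],"angular":[0,0,0],"fingers":255},{"dp":[0,0,-58],"angular":[0,0,0],"fingers":255},{"dp":[15,0,-80],"angular":[0,0,0],"fingers":255},{"dp":[45,1,-90],"angular":[0,0,0],"fingers":255},{"dp":[80,2,-90],"angular":[0,0,0],"fingers":255},{"dp":[115,3,-90],"angular":[0,0,0],"fingers":255},{"dp":[150,4,-90],"angular":[0,0,0],"fingers":255},{"dp":[185,4,-80],"angular":[0,0,0],"fingers":255},{"dp":[210,4,-55],"angular":[0,0,0],"fingers":255},{"dp":[221,4,-30],"angular":[0,0,0],"fingers":255},{"dp":[223,4,-12],"angular":[0,0,0],"fingers":255}]'; python3 -c "
from h import *
togo([570,316,54],1.804)"
```

```text
clock: 10.35
eef_pos: [567.7, 318.4, 65.9]
tcp_rot: [-3.141, -0.0, 1.806]
contact_force: [-0.1, 0.3, -3.6]
opening: 0.394
t 10.35 pos [567.7 318.4  65.9] rpy [-3.1405e+00 -2.0000e-04  1.8063e+00] F [-0.1  0.3 -3.6] open 0.394 q [ 0.51  0.58  1.69  0.    0.88 -1.3 ]
dp [-2.9  1.7 11.9] ang [-0.0011 -0.0002  0.0023]
```

```bash
python3 -m inch '[{"dp":[-2,1,3],"angular":[0,0,0],"fingers":255},{"dp":[-2,1,6],"angular":[0,0,0],"fingers":255},{"dp":[-2,1,9],"angular":[0,0,0],"fingers":255},{"dp":[-2,1,11],"angular":[0,0,0],"fingers":255},{"dp":[-2,1,11],"angular":[0,0,0],"fingers":255}]'; python3 -c "
from h import *
where()"
```

```text
clock: 10.77
eef_pos: [571.4, 314.1, 57.1]
tcp_rot: [3.141, -0.0, 1.803]
contact_force: [0.3, 0.2, -2.4]
opening: 0.393
t 10.77 pos [571.4 314.1  57.1] rpy [ 3.1405e+00 -3.0000e-04  1.8031e+00] F [ 0.3  0.2 -2.4] open 0.393 q [ 0.5   0.59  1.69 -0.    0.86 -1.3 ]
```

```bash
python3 -m inch '[{"dp":[0,0,1],"angular":[0,0,0],"fingers":255},{"dp":[0,0,2],"angular":[0,0,0],"fingers":255},{"dp":[0,0,2.8],"angular":[0,0,0],"fingers":255},{"dp":[0,0,3.4],"angular":[0,0,0],"fingers":255},{"dp":[0,0,3.4],"angular":[0,0,0],"fingers":255}]'; python3 -c "
from h import *
where()"
```

```text
clock: 11.18
eef_pos: [571.0, 314.6, 53.6]
tcp_rot: [3.141, 0.0, 1.804]
contact_force: [-0.5, -0.9, 3.2]
opening: 0.391
t 11.18 pos [571.  314.6  53.6] rpy [3.141 0.    1.804] F [-0.5 -0.9  3.2] open 0.391 q [ 0.5   0.59  1.69 -0.    0.85 -1.3 ]
```

```bash
python3 -m inch '[{"dp":[0,0,0],"angular":[0,0,0],"fingers":90},{"dp":[0,0,0],"angular":[0,0,0],"fingers":90},{"dp":[0,0,0],"angular":[0,0,0],"fingers":90},{"dp":[0,0,0],"angular":[0,0,0],"fingers":80},{"dp":[0,0,0],"angular":[0,0,0],"fingers":80},{"dp":[0,0,-20],"angular":[0,0,0],"fingers":80},{"dp":[0,0,-50],"angular":[0,0,0],"fingers":80},{"dp":[0,0,-80],"angular":[0,0,0],"fingers":80},{"dp":[0,0,-80],"angular":[0,0,0],"fingers":80}]'; python3 -c "
from h import *
snap('wrist','w10');togo([645.2,-22.2,125],1.804)"
```

```text
clock: 11.93
eef_pos: [573.8, 316.2, 138.8]
tcp_rot: [3.133, -0.002, 1.804]
contact_force: [1.6, 0.5, 0.5]
opening: 0.687
t 11.98 pos [572.8 315.7 136.4] rpy [ 3.1356e+00 -1.6000e-03  1.8040e+00] F [ 0.8  0.2 -0.5] open 0.686 q [ 0.5   0.49  1.65 -0.    0.99 -1.3 ]
dp [-345.5   -7.8   10.8] ang [ 0.006  -0.0016  0.    ]
```

View pics/w10.png

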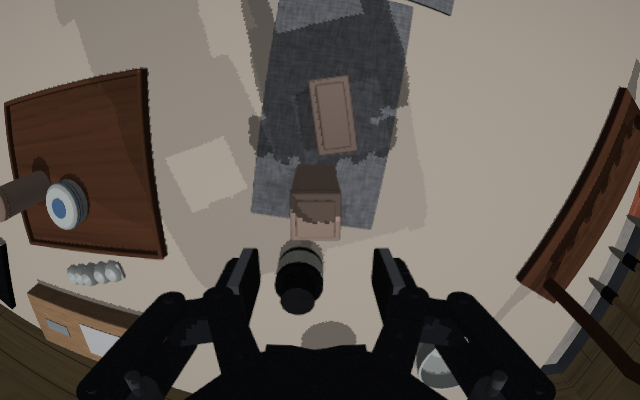

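```bash
python3 -m inch '[{"dp":[-25,0,2],"angular":[0,0,0],"fingers":80},{"dp":[-62,-2,4],"angular":[0,0,0],"fingers":80},{"dp":[-102,-3,4],"angular":[0,0,0],"fingers":80},{"dp":[-142,-4,4],"angular":[0,0,0],"fingers":80},{"dp":[-182,-5,4],"angular":[0,0,0],"fingers":80},{"dp":[-222,-6,4],"angular":[0,0,0],"fingers":80},{"dp":[-262,-7,5],"angular":[0,0,0],"fingers":80},{"dp":[-300,-8,6],"angular":[0,0,0],"fingers":80},{"dp":[-328,-8,8],"angular":[0,0,0],"fingers":80},{"dp":[-343,-8,10],"angular":[0,0,0],"fingers":80},{"dp":[-345,-8,10],"angular":[0,0,0],"fingers":80},{"dp":[-345,-8,10],"angular":[0,0,0],"fingers":80}]'; python3 -c "
from h import *
snap('wrist','w11');
print(topfit('w11','wrist',645,-22,82,98));print(topfit('w11','wrist',645,-22,90,98))
print(topfit('w11','wrist',652,38,28,40))
tile('w11','wrist',[('rnd',645,-22,86),('paste',652,38,30)],'pics/t11.png',half=36,res=.2)
togo([645.2,-22.2,47],1.804)"
```

```text
clock: 12.98
eef_pos: [642.1, -23.3, 121.9]
tcp_rot: [-3.14, -0.001, 1.802]
contact_force: [-0.4, -0.0, -0.3]
opening: 0.687
(2531, array([642. , -23.3], dtype=float32), array([645. , -22.5]), array([36.9, 37.2]), 89.7, array([645.1, -22.5]), 19.1, np.float64(91.3))
(1809, array([643.9, -22.7], dtype=float32), array([645. , -22.3]), array([32.2, 32.1]), 31.2, array([645.3, -22.9]), 16.8, np.float64(92.8))
(2847, array([649.1,  35.9], dtype=float32), array([651.2,  37.3]), array([53.5, 55.4]), 17.2, array([652.4,  38. ]), 28.2, np.float64(33.4))
t 13.03 pos [642.1 -22.3 122.1] rpy [-3.1404e+00 -8.0000e-04  1.8035e+00] F [ 0.2 -0.3 -0.7] open 0.686 q [-0.04  0.49  1.68  0.    0.97 -1.84]
dp [-0.7  3.1 75.1] ang [-0.0012 -0.0008 -0.0005]
```

View pics/t11.png

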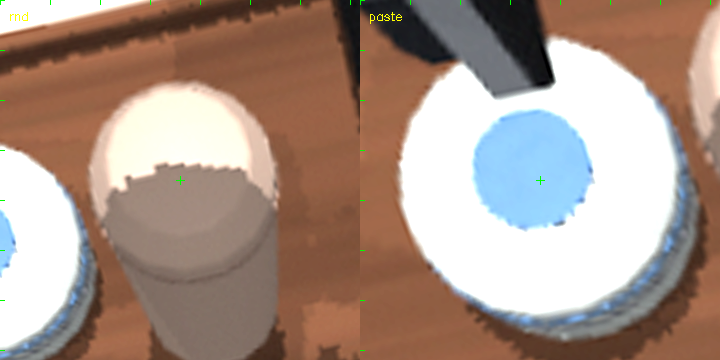

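```bash
python3 -m inch '[{"dp":[-1,3,20],"angular":[0,0,0],"fingers":80},{"dp":[-1,3,45],"angular":[0,0,0],"fingers":80},{"dp":[-1,3,65],"angular":[0,0,0],"fingers":80},{"dp":[-1,3,74],"angular":[0,0,0],"fingers":80},{"dp":[-1,3,74],"angular":[0,0,0],"fingers":80},{"dp":[-1,3,74],"angular":[0,0,0],"fingers":80}]'; python3 -c "
from h import *
snap('wrist','w12');where()"
python3 -m inch '[{"dp":[0,0,0],"angular":[0,0,0],"fingers":255},{"dp":[0,0,0],"angular":[0,0,0],"fingers":255},{"dp":[0,0,0],"angular":[0,0,0],"fingers":255},{"dp":[0,0,0],"angular":[0,0,0],"fingers":255},{"dp":[0,0,0],"angular":[0,0,0],"fingers":255},{"dp":[0,0,0],"angular":[0,0,0],"fingers":255},{"dp":[0,0,0],"angular":[0,0,0],"fingers":255},{"dp":[0,0,0],"angular":[0,0,0],"fingers":255}]' 40; python3 -c "
from h import *
snap('wrist','w13');where();togo([430,306,47],1.804)
a=cv2.imread('pics/w12.png')[150:,180:460];b=cv2.imread('pics/w13.png')[150:,180:460];cv2.imwrite('pics/w123.png',np.hstack([a,b]))"
```

```text
clock: 13.53
eef_pos: [645.7, -22.1, 49.0]
tcp_rot: [-3.141, -0.0, 1.805]
contact_force: [-0.1, -0.7, 0.3]
opening: 0.686
t 13.58 pos [646.4 -22.4  49.8] rpy [3.1407e+00 2.0000e-04 1.8050e+00] F [ 0.4 -0.4  0.4] open 0.686 q [-0.04  0.59  1.71  0.    0.84 -1.84]
clock: 14.25
eef_pos: [646.8, -23.1, 50.5]
tcp_rot: [3.139, 0.0, 1.804]
contact_force: [-1.4, 2.6, 6.2]
opening: 0.432
t 14.30 pos [646.8 -23.1  50.4] rpy [3.1393e+00 2.0000e-04 1.8037e+00] F [-1.3  1.5  6.8] open 0.433 q [-0.04  0.59  1.71  0.    0.84 -1.84]
t 14.30 pos [646.8 -23.1  50.4] rpy [3.1393e+00 2.0000e-04 1.8037e+00] F [-1.3  1.5  6.8] open 0.433 q [-0.04  0.59  1.71  0.    0.84 -1.84]
dp [ 370.2 -135.     3.1] ang [ 0.0023  0.0002 -0.0003]
```

View pics/w123.png

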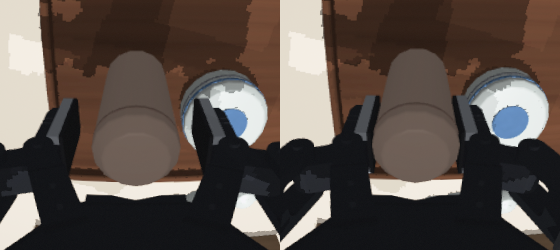

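```bash
python3 -m inch '[{"dp":[0,0,-8],"angular":[0,0,0],"fingers":255},{"dp":[0,0,-28],"angular":[0,0,0],"fingers":255},{"dp":[0,0,-55],"angular":[0,0,0],"fingers":255},{"dp":[18,-6,-75],"angular":[0,0,0],"fingers":255},{"dp":[50,-18,-80],"angular":[0,0,0],"fingers":255},{"dp":[83,-30,-80],"angular":[0,0,0],"fingers":255},{"dp":[116,-42,-80],"angular":[0,0,0],"fingers":255},{"dp":[149,-54,-80],"angular":[0,0,0],"fingers":255},{"dp":[182,-66,-80],"angular":[0,0,0],"fingers":255},{"dp":[215,-78,-80],"angular":[0,0,0],"fingers":255},{"dp":[248,-90,-80],"angular":[0,0,0],"fingers":255},{"dp":[281,-102,-80],"angular":[0,0,0],"fingers":255}]'; python3 -c "
from h import *
togo([430,306,57],1.804)"
```

```text
clock: 15.3
eef_pos: [480.4, 227.5, 129.4]
tcp_rot: [3.141, 0.0, 1.804]
contact_force: [0.4, -0.2, -3.9]
opening: 0.431
t 15.30 pos [480.4 227.5 129.4] rpy [3.1414e+00 1.0000e-04 1.8036e+00] F [ 0.4 -0.2 -3.9] open 0.431 q [ 0.44  0.33  1.92 -0.    0.88 -1.36]
dp [ 88.  -30.9  72.4] ang [ 0.0001  0.0001 -0.0004]
```

```bash
python3 -m inch '[{"dp":[30,-11,0],"angular":[0,0,0],"fingers":255},{"dp":[58,-21,5],"angular":[0,0,0],"fingers":255},{"dp":[78,-28,20],"angular":[0,0,0],"fingers":255},{"dp":[87,-31,42],"angular":[0,0,0],"fingers":255},{"dp":[88,-31,60],"angular":[0,0,0],"fingers":255},{"dp":[88,-31,70],"angular":[0,0,0],"fingers":255},{"dp":[88,-31,72],"angular":[0,0,0],"fingers":255},{"dp":[88,-31,72],"angular":[0,0,0],"fingers":255}]'; python3 -c "
from h import *
snap('wrist','w14');togo([430,306,47.4],1.804)"
```

```text
clock: 15.97
eef_pos: [431.1, 304.5, 56.7]
tcp_rot: [-3.14, 0.001, 1.804]
contact_force: [0.3, 0.2, -2.3]
opening: 0.43
t 16.02 pos [431.6 304.7  57.4] rpy [3.1414 0.     1.8033] F [ 0.3  0.3 -3. ] open 0.433 q [ 0.61  0.44  1.97 -0.    0.73 -1.19]
dp [ 1.6 -1.3 10. ] ang [ 0.0001  0.     -0.0007]
```

View pics/w14.png

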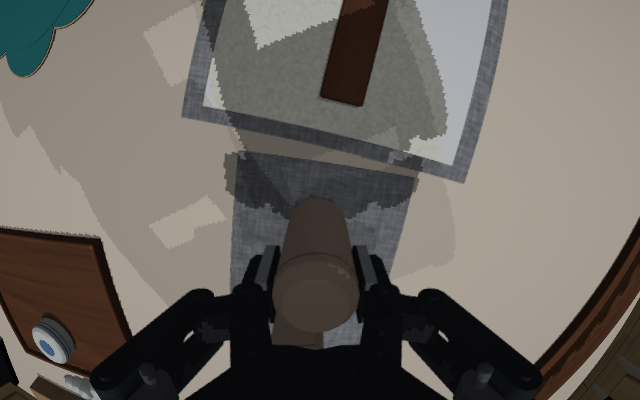

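```bash
python3 -m inch '[{"dp":[1,-1,3],"angular":[0,0,0],"fingers":255},{"dp":[1,-1,6],"angular":[0,0,0],"fingers":255},{"dp":[1,-1,8],"angular":[0,0,0],"fingers":255},{"dp":[1,-1,9],"angular":[0,0,0],"fingers":255},{"dp":[1,-1,9.8],"angular":[0,0,0],"fingers":255},{"dp":[1,-1,10.2],"angular":[0,0,0],"fingers":255},{"dp":[1,-1,10.2],"angular":[0,0,0],"fingers":255}]'; python3 -c "
from h import *
where()"
```

```text
clock: 16.6
eef_pos: [430.2, 305.8, 47.4]
tcp_rot: [3.141, 0.0, 1.804]
contact_force: [-1.7, -1.1, 5.4]
opening: 0.431
t 16.60 pos [430.2 305.8  47.4] rpy [3.1412 0.     1.8041] F [-1.7 -1.1  5.4] open 0.431 q [ 0.62  0.46  1.98 -0.    0.71 -1.19]
```

```bash
python3 -m inch '[{"dp":[0,0,0],"angular":[0,0,0],"fingers":80},{"dp":[0,0,0],"angular":[0,0,0],"fingers":80},{"dp":[0,0,0],"angular":[0,0,0],"fingers":70},{"dp":[0,0,0],"angular":[0,0,0],"fingers":70},{"dp":[0,0,0],"angular":[0,0,0],"fingers":70},{"dp":[0,0,-20],"angular":[0,0,0],"fingers":70},{"dp":[0,0,-50],"angular":[0,0,0],"fingers":70},{"dp":[0,0,-80],"angular":[0,0,0],"fingers":70},{"dp":[0,0,-90],"angular":[0,0,0],"fingers":70}]'; python3 -c "
from h import *
snap('wrist','w15');togo([652.5,38.2,90],1.804)"
```

```text
clock: 17.35
eef_pos: [431.5, 306.9, 140.3]
tcp_rot: [3.137, -0.002, 1.804]
contact_force: [0.2, 0.8, 0.3]
opening: 0.723
t 17.40 pos [431.9 307.2 140.7] rpy [ 3.136e+00 -2.200e-03  1.804e+00] F [1.1 0.  1.5] open 0.727 q [ 0.62  0.31  1.92 -0.    0.9  -1.19]
dp [-312.8  152.2   50.8] ang [ 0.0056 -0.0022  0.    ]
```

View pics/w15.png

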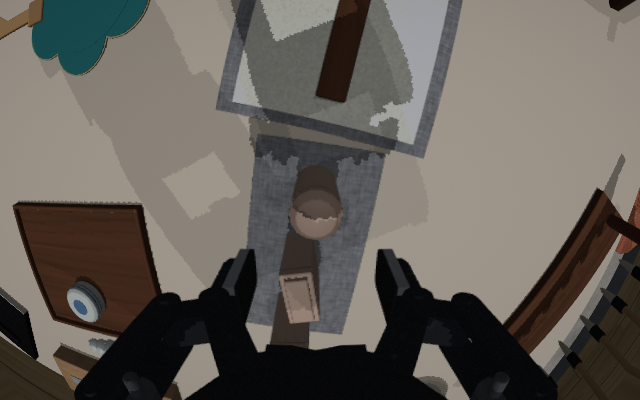

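Round stands too. Now to the paste box.

```bash
python3 -m inch '[{"dp":[-30,15,0],"angular":[0,0,0],"fingers":10},{"dp":[-66,32,0],"angular":[0,0,0],"fingers":10},{"dp":[-102,50,0],"angular":[0,0,0],"fingers":10},{"dp":[-138,67,0],"angular":[0,0,0],"fingers":10},{"dp":[-174,85,0],"angular":[0,0,0],"fingers":10},{"dp":[-210,102,0],"angular":[0,0,0],"fingers":10},{"dp":[-246,120,5],"angular":[0,0,0],"fingers":10},{"dp":[-280,136,15],"angular":[0,0,0],"fingers":10},{"dp":[-304,148,30],"angular":[0,0,0],"fingers":10},{"dp":[-313,152,45],"angular":[0,0,0],"fingers":10},{"dp":[-313,152,50],"angular":[0,0,0],"fingers":10},{"dp":[-313,152,50],"angular":[0,0,0],"fingers":10}]'; python3 -c "
from h import *
snap('wrist','w16');
print(topfit('w16','wrist',652,38,28,40))
im,d,p=load('w16')
u,v=proj('wrist',[652.5,38.2,34],p);cv2.drawMarker(im,(int(u),int(v)),(0,255,0),0,10,1)
cv2.imwrite('pics/w16m.png',im)
togo([652.5,38.2,12],1.804)"
```

```text
clock: 18.4
eef_pos: [648.2, 35.9, 83.8]
tcp_rot: [-3.137, -0.001, 1.803]
contact_force: [-0.5, 0.7, -0.5]
opening: 0.956
(4639, array([650. ,  37.6], dtype=float32), array([652.7,  38.2]), array([55.4, 55.3]), 62.4, array([652.3,  38.4]), 28.3, np.float64(33.5))
t 18.45 pos [648.6  36.6  85.1] rpy [-3.1384e+00 -8.0000e-04  1.8037e+00] F [-1.1  0.1 -0.6] open 0.962 q [ 0.05  0.55  1.68  0.    0.91 -1.75]
dp [ 0.6  4.4 73.1] ang [-0.0032 -0.0008 -0.0003]
```

View pics/w16m.png

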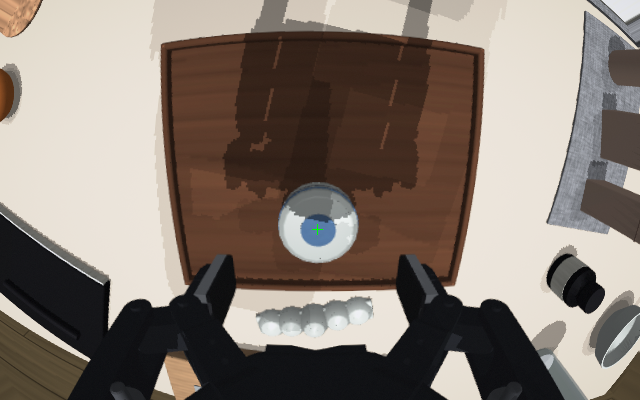

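```bash
python3 -m inch '[{"dp":[0.5,4,20],"angular":[0,0,0],"fingers":10},{"dp":[0.5,4,42],"angular":[0,0,0],"fingers":10},{"dp":[0.5,4,60],"angular":[0,0,0],"fingers":10},{"dp":[0.5,4,70],"angular":[0,0,0],"fingers":10},{"dp":[0.5,4,73],"angular":[0,0,0],"fingers":10},{"dp":[0.5,4,73],"angular":[0,0,0],"fingers":10},{"dp":[0.5,4,73],"angular":[0,0,0],"fingers":10}]'; python3 -c "
from h import *
snap('wrist','w17');togo([652.5,38.2,9],1.804)"
```

```text
clock: 19.03
eef_pos: [654.4, 38.3, 14.8]
tcp_rot: [3.14, 0.0, 1.805]
contact_force: [1.1, -0.5, -0.2]
opening: 0.96
t 19.08 pos [654.8  38.1  15. ] rpy [3.1398e+00 3.0000e-04 1.8043e+00] F [-0.4  0.2  0.5] open 0.964 q [ 0.06  0.65  1.7   0.    0.79 -1.75]
dp [ 0.6 -2.2  6. ] ang [0.0018 0.0003 0.0003]
```

View pics/w17.png

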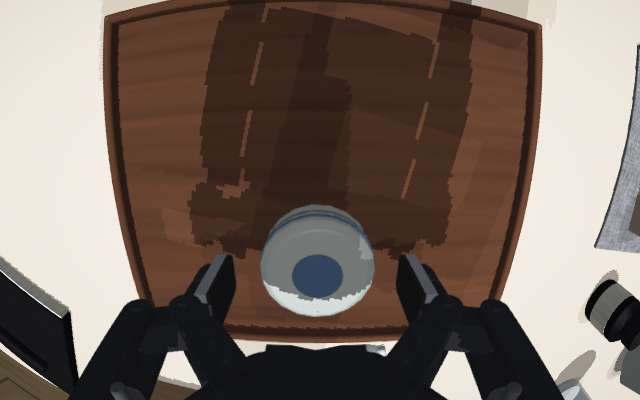

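```bash
python3 -m inch '[{"dp":[0.5,-2,3],"angular":[0,0,0],"fingers":10},{"dp":[0.5,-2,6],"angular":[0,0,0],"fingers":30},{"dp":[0.5,-2,6],"angular":[0,0,0],"fingers":255},{"dp":[0.5,-2,6],"angular":[0,0,0],"fingers":255},{"dp":[0.5,-2,6],"angular":[0,0,0],"fingers":255},{"dp":[0.5,-2,6],"angular":[0,0,0],"fingers":255},{"dp":[0.5,-2,6],"angular":[0,0,0],"fingers":255},{"dp":[0.5,-2,6],"angular":[0,0,0],"fingers":255},{"dp":[0.5,-2,6],"angular":[0,0,0],"fingers":255}]' 30; python3 -c "
from h import *
snap('wrist','w18');togo([491.8,-322.5,100],1.804)"
```

```text
clock: 19.83
eef_pos: [651.9, 37.7, 8.1]
tcp_rot: [-3.142, 0.0, 1.804]
contact_force: [-2.8, -0.0, 5.1]
opening: 0.646
t 19.88 pos [651.8  37.7   8. ] rpy [-3.1415  0.      1.804 ] F [-3.1 -0.9  5.2] open 0.642 q [ 0.06  0.66  1.7  -0.    0.78 -1.75]
dp [-313.5 -239.   -91.9] ang [-0.0001  0.     -0.    ]
```

View pics/w18.png

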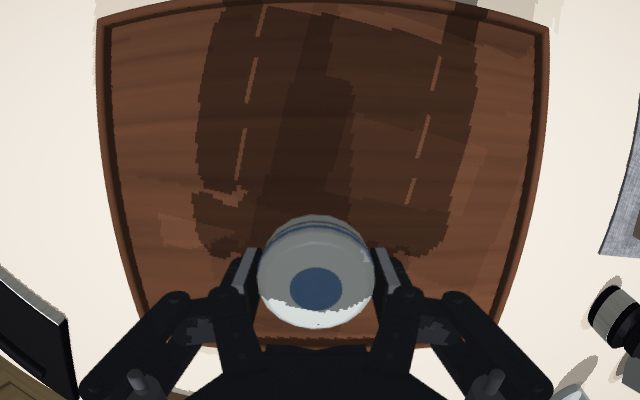

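```bash
python3 -m inch '[{"dp":[0,0,-5],"angular":[0,0,0],"fingers":255},{"dp":[0,0,-20],"angular":[0,0,0],"fingers":255},{"dp":[0,0,-45],"angular":[0,0,0],"fingers":255},{"dp":[-10,-8,-70],"angular":[0,0,0],"fingers":255},{"dp":[-34,-26,-85],"angular":[0,0,0],"fingers":255},{"dp":[-62,-47,-90],"angular":[0,0,0],"fingers":255},{"dp":[-90,-68,-90],"angular":[0,0,0],"fingers":255},{"dp":[-118,-90,-90],"angular":[0,0,0],"fingers":255},{"dp":[-146,-111,-90],"angular":[0,0,0],"fingers":255},{"dp":[-174,-132,-90],"angular":[0,0,0],"fingers":255},{"dp":[-202,-154,-90],"angular":[0,0,0],"fingers":255},{"dp":[-230,-175,-90],"angular":[0,0,0],"fingers":255}]'; python3 -c "
from h import *
snap('wrist','w19');togo([491.1,-322.7,60],1.804)"
```

```text
clock: 20.88
eef_pos: [534.1, -228.0, 98.9]
tcp_rot: [3.141, 0.001, 1.804]
contact_force: [0.8, 0.3, -1.2]
opening: 0.642
t 20.93 pos [ 532.  -232.8   98.9] rpy [-3.1410e+00  2.6000e-03  1.8031e+00] F [-2.2 -5.  -0.8] open 0.640 q [-0.41  0.44  1.84 -0.    0.86 -2.21]
dp [-78.  -60.5  39.2] ang [-0.0006  0.0026 -0.0009]
```

View pics/w19.png

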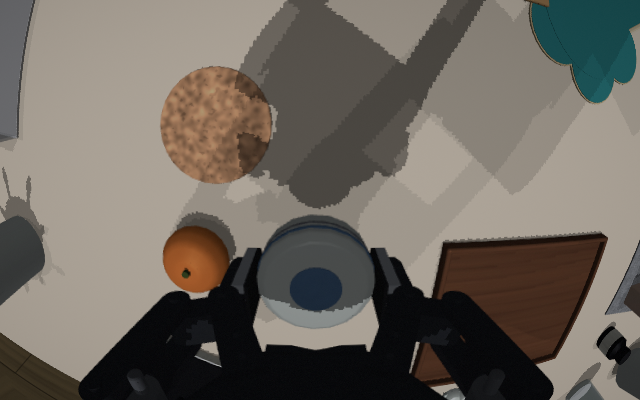

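Run:
```python
from h import *
im,d,p=load('w19')
hsv=cv2.cvtColor(im,cv2.COLOR_BGR2HSV);m=((hsv[...,0]<18)&(hsv[...,1]>75)).astype(np.uint8);m[195:]=0;m[:55]=0;m[:,:150]=0;m[:,285:]=0
m=cv2.morphologyEx(m,cv2.MORPH_CLOSE,np.ones((9,9)))
ys,xs=np.nonzero(m);P=np.array([pix('wrist',p,u,v,4)[:2] for u,v in zip(xs,ys)],np.float32);print(len(P),P.mean(0),cv2.minEnclosingCircle(P),cv2.fitEllipse(cv2.convexHull(P)))
W=world('wrist',d,p);z=W[262:325,270:365,2];print(np.percentile(z,[5,50,95]))
mm=(abs(W[...,2]-np.percentile(z,50))<4)&(np.hypot(W[...,0]-532,W[...,1]+233)<45)
print(cv2.minEnclosingCircle(W[mm][:,:2].astype(np.float32)))
```

```text
10172 [ 490.70535 -320.74405] ((491.7116394042969, -322.4202880859375), 47.66183853149414) ((491.7270202636719, -322.4234619140625), (94.73615264892578, 94.92344665527344), 19.605449676513672)
[  0.95998108 124.89231539 126.0257423 ]
((527.8956298828125, -229.86610412597656), 40.8213996887207)
```

```bash
python3 -m inch '[{"dp":[-20,-15,0],"angular":[0,0,0],"fingers":255},{"dp":[-45,-35,0],"angular":[0,0,0],"fingers":255},{"dp":[-66,-52,5],"angular":[0,0,0],"fingers":255},{"dp":[-76,-59,20],"angular":[0,0,0],"fingers":255},{"dp":[-78,-60,35],"angular":[0,0,0],"fingers":255},{"dp":[-78,-60,39],"angular":[0,0,0],"fingers":255},{"dp":[-78,-60,39],"angular":[0,0,0],"fingers":255},{"dp":[-78,-60,39],"angular":[0,0,0],"fingers":255}]'; python3 -c "
from h import *
snap('wrist','w20');togo([491.1,-322.7,6],1.804)"
```

```text
clock: 21.6
eef_pos: [494.8, -315.9, 59.4]
tcp_rot: [3.141, 0.0, 1.804]
contact_force: [0.6, 0.0, -0.7]
opening: 0.641
t 21.65 pos [ 495.1 -315.9   59.7] rpy [3.1409e+00 6.0000e-04 1.8047e+00] F [-0.  -1.  -1.3] open 0.638 q [-0.57  0.51  1.84  0.    0.79 -2.38]
dp [-5.6 -5.5 53.7] ang [0.0007 0.0006 0.0007]
```

View pics/w20.png

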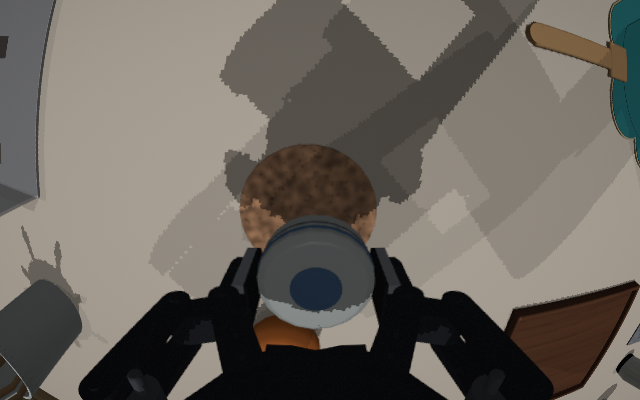

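Run:
```python
from h import *
for t,c in [('w20',(495.1,-315.9,59.7)),('w18',(651.8,37.7,8))]:
    im,d,p=load(t);hsv=cv2.cvtColor(im,cv2.COLOR_BGR2HSV)
    m=((hsv[...,0]>95)&(hsv[...,0]<125)&(hsv[...,1]>110));m[:250]=0;m[325:]=0;m[:,:280]=0;m[:,355:]=0
    ys,xs=np.nonzero(m);P=np.array([pix('wrist',p,u,v,c[2]+26)[:2] for u,v in zip(xs,ys)],np.float32)
    e=cv2.fitEllipse(cv2.convexHull(P));print(t,len(P),e)
    T=np.array([[np.cos(1.804),np.sin(1.804)],[np.sin(1.804),-np.cos(1.804)]]);print('disc centre in tool xy',T@(np.array(e[0])-c[:2]))
```

```text
w20 1693 ((496.1625671386719, -315.7969970703125), (23.141551971435547, 23.4085750579834), 101.53704833984375)
disc centre in tool xy [-0.1453399   1.05760807]
w18 1670 ((653.3914794921875, 37.83975601196289), (23.12811851501465, 23.290246963500977), 105.0013198852539)
disc centre in tool xy [-0.23181104  1.5806968 ]
```

```bash
python3 -m inch '[{"dp":[-3,-3,10],"angular":[0,0,0],"fingers":255},{"dp":[-5.5,-6,25],"angular":[0,0,0],"fingers":255},{"dp":[-5.5,-6,38],"angular":[0,0,0],"fingers":255},{"dp":[-5.5,-6,44],"angular":[0,0,0],"fingers":255},{"dp":[-5.5,-6,46],"angular":[0,0,0],"fingers":255},{"dp":[-5.5,-6,46],"angular":[0,0,0],"fingers":255},{"dp":[-5.5,-6,46],"angular":[0,0,0],"fingers":255}]'; python3 -c "
from h import *
togo([490.6,-322.7,6],1.804)"
```

```text
clock: 22.23
eef_pos: [490.2, -322.9, 12.9]
tcp_rot: [3.141, 0.0, 1.804]
contact_force: [0.3, -0.3, -0.4]
opening: 0.641
t 22.23 pos [ 490.2 -322.9   12.9] rpy [3.1415e+00 1.0000e-04 1.8042e+00] F [ 0.3 -0.3 -0.4] open 0.641 q [-0.59  0.58  1.86  0.    0.71 -2.39]
dp [0.1 0.5 6.9] ang [0.0001 0.0001 0.0002]
```

```bash
python3 -m inch '[{"dp":[0,0.5,2],"angular":[0,0,0],"fingers":255},{"dp":[0,0.5,4],"angular":[0,0,0],"fingers":255},{"dp":[0,0.5,5.5],"angular":[0,0,0],"fingers":255},{"dp":[0,0.5,6.3],"angular":[0,0,0],"fingers":255},{"dp":[0,0.5,7],"angular":[0,0,0],"fingers":255},{"dp":[0,0.5,7],"angular":[0,0,0],"fingers":255}]'; python3 -c "
from h import *
where()"
```

```text
clock: 22.73
eef_pos: [490.4, -322.8, 6.1]
tcp_rot: [3.142, -0.0, 1.804]
contact_force: [-0.6, 0.3, 2.8]
opening: 0.639
t 22.73 pos [ 490.4 -322.8    6.1] rpy [ 3.1416 -0.      1.804 ] F [-0.6  0.3  2.8] open 0.639 q [-0.58  0.59  1.86  0.    0.69 -2.39]
```

Touching gently; release and rise.

```bash
python3 -m inch '[{"dp":[0,0,0],"angular":[0,0,0],"fingers":50},{"dp":[0,0,0],"angular":[0,0,0],"fingers":20},{"dp":[0,0,0],"angular":[0,0,0],"fingers":10},{"dp":[0,0,0],"angular":[0,0,0],"fingers":10},{"dp":[0,0,0],"angular":[0,0,0],"fingers":10},{"dp":[0,0,-15],"angular":[0,0,0],"fingers":10},{"dp":[0,0,-45],"angular":[0,0,0],"fingers":10},{"dp":[0,0,-80],"angular":[0,0,0],"fingers":10},{"dp":[0,0,-115],"angular":[0,0,0],"fingers":10},{"dp":[0,0,-125],"angular":[0,0,0],"fingers":70},{"dp":[0,0,-125],"angular":[0,0,0],"fingers":70}]'; python3 -c "
from h import *
snap('wrist','w21')
im,d,p=load('w21');hsv=cv2.cvtColor(im,cv2.COLOR_BGR2HSV)
print(topfit('w21','wrist',491.8,-322.5,26,38))
togo([430.3,306.4,135],1.804)"
```

```text
clock: 23.65
eef_pos: [492.2, -324.1, 134.2]
tcp_rot: [3.137, 0.005, 1.804]
contact_force: [0.7, -0.1, -0.2]
opening: 0.727
(3208, array([ 489.5, -323.2], dtype=float32), array([ 491.1, -322.9]), array([54.9, 55.4]), 65.9, array([ 491.2, -322.9]), 28.4, np.float64(31.5))
t 23.70 pos [ 491.1 -323.3  132. ] rpy [3.1395e+00 2.2000e-03 1.8040e+00] F [-0.1  0.6 -1.3] open 0.727 q [-0.58  0.41  1.8  -0.    0.93 -2.39]
dp [626.7  86.4  -4.2] ang [ 0.0021  0.0022 -0.    ]
```

View pics/w21.png

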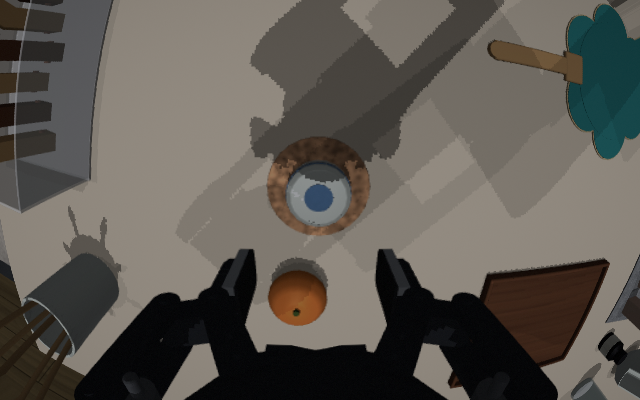

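```bash
python3 -m inch '[{"dp":[25,3,-3],"angular":[0,0,0],"fingers":70},{"dp":[65,9,-5],"angular":[0,0,0],"fingers":70},{"dp":[105,14,-5],"angular":[0,0,0],"fingers":70},{"dp":[145,20,-5],"angular":[0,0,0],"fingers":70},{"dp":[185,25,-5],"angular":[0,0,0],"fingers":70},{"dp":[225,31,-5],"angular":[0,0,0],"fingers":70},{"dp":[265,36,-5],"angular":[0,0,0],"fingers":70},{"dp":[305,42,-5],"angular":[0,0,0],"fingers":70},{"dp":[345,47,-5],"angular":[0,0,0],"fingers":70},{"dp":[385,53,-5],"angular":[0,0,0],"fingers":70},{"dp":[425,58,-5],"angular":[0,0,0],"fingers":70},{"dp":[465,64,-5],"angular":[0,0,0],"fingers":70}]'; python3 -c "
from h import *
togo([430.3,306.2,135],1.804)"
```

```text
clock: 24.7
eef_pos: [443.3, 145.9, 134.1]
tcp_rot: [-3.139, 0.0, 1.804]
contact_force: [1.8, -0.8, -0.1]
opening: 0.727
t 24.70 pos [443.3 145.9 134.1] rpy [-3.1388e+00  3.0000e-04  1.8040e+00] F [ 1.8 -0.8 -0.1] open 0.727 q [ 0.31  0.24  2.05 -0.    0.86 -1.49]
dp [159.   24.4  -1. ] ang [-0.0028  0.0003  0.    ]
```

```bash
python3 -m inch '[{"dp":[35,6,-1],"angular":[0,0,0],"fingers":70},{"dp":[75,12,-1],"angular":[0,0,0],"fingers":70},{"dp":[115,18,-1],"angular":[0,0,0],"fingers":70},{"dp":[145,23,-1],"angular":[0,0,0],"fingers":70},{"dp":[157,24,-1],"angular":[0,0,0],"fingers":70},{"dp":[159,24,0],"angular":[0,0,0],"fingers":70},{"dp":[159,24,0],"angular":[0,0,0],"fingers":70},{"dp":[159,24,0],"angular":[0,0,0],"fingers":70}]'; python3 -c "
from h import *
snap('wrist','w22')
print(topfit('w22','wrist',430,305,80,96))
togo([430.2,305.8,47.4],1.804)"
```

```text
clock: 25.37
eef_pos: [431.1, 303.1, 134.6]
tcp_rot: [-3.139, 0.001, 1.804]
contact_force: [0.2, -0.3, 0.7]
opening: 0.729
(2263, array([426.1, 305.3], dtype=float32), array([428.7, 306. ]), array([37.3, 37.3]), 24.7, array([428.9, 306.2]), 19.3, np.float64(88.4))
t 25.42 pos [431.4 303.  135. ] rpy [-3.1399e+00  1.0000e-03  1.8030e+00] F [0.  0.1 0.1] open 0.725 q [ 0.61  0.32  1.93 -0.    0.9  -1.19]
dp [ 3.1 -0.3 87.6] ang [-0.0017  0.001  -0.001 ]
```

View pics/w22.png

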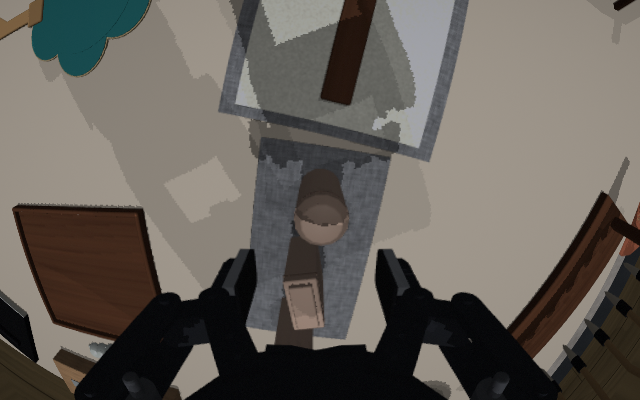

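```bash
python3 -m inch '[{"dp":[3,-0.5,20],"angular":[0,0,0],"fingers":70},{"dp":[3,-0.5,48],"angular":[0,0,0],"fingers":70},{"dp":[3,-0.5,72],"angular":[0,0,0],"fingers":70},{"dp":[3,-0.5,84],"angular":[0,0,0],"fingers":70},{"dp":[3,-0.5,87.5],"angular":[0,0,0],"fingers":70},{"dp":[3,-0.5,87.5],"angular":[0,0,0],"fingers":70},{"dp":[3,-0.5,87.5],"angular":[0,0,0],"fingers":70}]'; python3 -c "
from h import *
togo([430.2,305.8,47.4],1.804)"
```

```text
clock: 26.0
eef_pos: [431.1, 306.9, 48.8]
tcp_rot: [3.141, -0.0, 1.803]
contact_force: [0.9, -0.1, 0.0]
opening: 0.726
t 26.00 pos [431.1 306.9  48.8] rpy [ 3.1412e+00 -1.0000e-04  1.8028e+00] F [ 0.9 -0.1  0. ] open 0.726 q [ 0.62  0.46  1.97 -0.    0.71 -1.19]
dp [-0.9 -1.2  1.4] ang [ 0.0004 -0.0001 -0.0012]
```

```bash
python3 -m inch '[{"dp":[-1,-1,1.2],"angular":[0,0,0],"fingers":70},{"dp":[-1,-1,1.2],"angular":[0,0,0],"fingers":255},{"dp":[-1,-1,1.2],"angular":[0,0,0],"fingers":255},{"dp":[-1,-1,1.2],"angular":[0,0,0],"fingers":255},{"dp":[-1,-1,1.2],"angular":[0,0,0],"fingers":255},{"dp":[-1,-1,1.2],"angular":[0,0,0],"fingers":255},{"dp":[-1,-1,1.2],"angular":[0,0,0],"fingers":255},{"dp":[-1,-1,1.2],"angular":[0,0,0],"fingers":255},{"dp":[-1,-1,1.2],"angular":[0,0,0],"fingers":255}]' 40; python3 -c "
from h import *
where();togo([646.7,-22.7,60],1.804)"
```

```text
clock: 26.75
eef_pos: [430.2, 306.6, 47.9]
tcp_rot: [3.14, -0.0, 1.804]
contact_force: [-0.4, -1.4, 5.0]
opening: 0.429
t 26.75 pos [430.2 306.6  47.9] rpy [ 3.1405e+00 -4.0000e-04  1.8042e+00] F [-0.4 -1.4  5. ] open 0.429 q [ 0.62  0.46  1.98 -0.    0.71 -1.19]
t 26.75 pos [430.2 306.6  47.9] rpy [ 3.1405e+00 -4.0000e-04  1.8042e+00] F [-0.4 -1.4  5. ] open 0.429 q [ 0.62  0.46  1.98 -0.    0.71 -1.19]
dp [-370.4  134.4  -12. ] ang [ 0.0011 -0.0004  0.0002]
```

```bash
python3 -m inch '[{"dp":[0,0,-8],"angular":[0,0,0],"fingers":255},{"dp":[0,0,-28],"angular":[0,0,0],"fingers":255},{"dp":[0,0,-55],"angular":[0,0,0],"fingers":255},{"dp":[-18,6,-75],"angular":[0,0,0],"fingers":255},{"dp":[-50,18,-80],"angular":[0,0,0],"fingers":255},{"dp":[-83,30,-80],"angular":[0,0,0],"fingers":255},{"dp":[-116,42,-80],"angular":[0,0,0],"fingers":255},{"dp":[-149,54,-80],"angular":[0,0,0],"fingers":255},{"dp":[-182,66,-80],"angular":[0,0,0],"fingers":255},{"dp":[-215,78,-80],"angular":[0,0,0],"fingers":255},{"dp":[-248,90,-80],"angular":[0,0,0],"fingers":255},{"dp":[-281,102,-80],"angular":[0,0,0],"fingers":255}]'; python3 -c "
from h import *
togo([646.9,-22.7,65],1.804)"
```

```text
clock: 27.75
eef_pos: [594.4, 54.8, 127.5]
tcp_rot: [-3.141, -0.0, 1.804]
contact_force: [0.5, 0.8, -3.7]
opening: 0.435
t 27.75 pos [594.4  54.8 127.5] rpy [-3.1414e+00 -1.0000e-04  1.8040e+00] F [ 0.5  0.8 -3.7] open 0.435 q [ 0.09  0.43  1.78  0.    0.93 -1.71]
dp [-87.5  33.1  62.5] ang [-0.0001 -0.0001 -0.    ]
```

```bash
python3 -m inch '[{"dp":[-30,11,0],"angular":[0,0,0],"fingers":255},{"dp":[-58,22,5],"angular":[0,0,0],"fingers":255},{"dp":[-78,30,20],"angular":[0,0,0],"fingers":255},{"dp":[-87,33,40],"angular":[0,0,0],"fingers":255},{"dp":[-87.5,33,55],"angular":[0,0,0],"fingers":255},{"dp":[-87.5,33,61],"angular":[0,0,0],"fingers":255},{"dp":[-87.5,33,62],"angular":[0,0,0],"fingers":255},{"dp":[-87.5,33,62],"angular":[0,0,0],"fingers":255},{"dp":[-87.5,33,62],"angular":[0,0,0],"fingers":255}]'; python3 -c "
from h import *
togo([646.9,-22.7,50.9],1.804)"
```

```text
clock: 28.5
eef_pos: [646.8, -20.6, 66.1]
tcp_rot: [3.14, 0.0, 1.805]
contact_force: [-0.0, 0.2, -2.4]
opening: 0.433
t 28.50 pos [646.8 -20.6  66.1] rpy [3.1404e+00 3.0000e-04 1.8047e+00] F [-0.   0.2 -2.4] open 0.433 q [-0.03  0.57  1.7   0.    0.87 -1.84]
dp [-2.1 -0.4 15.2] ang [0.0012 0.0003 0.0007]
```

```bash
python3 -m inch '[{"dp":[-2,-0.4,4],"angular":[0,0,0],"fingers":255},{"dp":[-2,-0.4,8],"angular":[0,0,0],"fingers":255},{"dp":[-2,-0.4,11],"angular":[0,0,0],"fingers":255},{"dp":[-2,-0.4,12.5],"angular":[0,0,0],"fingers":255},{"dp":[-2,-0.4,12.5],"angular":[0,0,0],"fingers":255},{"dp":[-2,-0.4,12.5],"angular":[0,0,0],"fingers":255}]'; python3 -c "
from h import *
togo([646.9,-22.7,50.9],1.804)"
```

```text
clock: 29.0
eef_pos: [646.3, -23.1, 52.4]
tcp_rot: [-3.141, -0.0, 1.804]
contact_force: [-0.4, 0.4, -3.4]
opening: 0.44
t 29.00 pos [646.3 -23.1  52.4] rpy [-3.1413e+00 -1.0000e-04  1.8041e+00] F [-0.4  0.4 -3.4] open 0.440 q [-0.04  0.59  1.71 -0.    0.85 -1.84]
dp [0.2 0.6 1.5] ang [-0.0003 -0.0001  0.0001]
```

```bash
python3 -m inch '[{"dp":[0.2,0.6,0.5],"angular":[0,0,0],"fingers":255},{"dp":[0.2,0.6,1],"angular":[0,0,0],"fingers":255},{"dp":[0.2,0.6,1.5],"angular":[0,0,0],"fingers":255},{"dp":[0.2,0.6,1.5],"angular":[0,0,0],"fingers":255},{"dp":[0.2,0.6,1.5],"angular":[0,0,0],"fingers":255}]'; python3 -c "
from h import *
where()"
```

```text
clock: 29.42
eef_pos: [647.0, -22.8, 51.1]
tcp_rot: [3.141, 0.0, 1.804]
contact_force: [0.1, 0.9, -3.2]
opening: 0.431
t 29.42 pos [647.  -22.8  51.1] rpy [3.1415 0.     1.804 ] F [ 0.1  0.9 -3.2] open 0.431 q [-0.04  0.59  1.71 -0.    0.84 -1.84]
```

Not in contact yet; lower a little more.

```bash
python3 -m inch '[{"dp":[0,0,0.4],"angular":[0,0,0],"fingers":255},{"dp":[0,0,0.8],"angular":[0,0,0],"fingers":255},{"dp":[0,0,0.8],"angular":[0,0,0],"fingers":255},{"dp":[0,0,0.8],"angular":[0,0,0],"fingers":255}]'; python3 -c "
from h import *
where()"
```

```text
clock: 29.75
eef_pos: [647.2, -22.8, 51.0]
tcp_rot: [3.141, 0.0, 1.804]
contact_force: [-3.3, 0.4, 4.8]
opening: 0.436
t 29.75 pos [647.2 -22.8  51. ] rpy [3.1411e+00 1.0000e-04 1.8040e+00] F [-3.3  0.4  4.8] open 0.436 q [-0.04  0.59  1.71  0.    0.84 -1.84]
```

```bash
python3 -m inch '[{"dp":[0,0,0],"angular":[0,0,0],"fingers":80},{"dp":[0,0,0],"angular":[0,0,0],"fingers":80},{"dp":[0,0,0],"angular":[0,0,0],"fingers":80},{"dp":[0,0,0],"angular":[0,0,0],"fingers":80},{"dp":[0,0,0],"angular":[0,0,0],"fingers":80},{"dp":[0,0,-20],"angular":[0,0,0],"fingers":80},{"dp":[0,0,-50],"angular":[0,0,0],"fingers":80},{"dp":[0,0,-80],"angular":[0,0,0],"fingers":80},{"dp":[0,0,-90],"angular":[0,0,0],"fingers":80},{"dp":[0,0,-90],"angular":[0,0,0],"fingers":80}]'; python3 -c "
from h import *
snap('wrist','w23')
print(topfit('w23','wrist',645,-22,82,98));print(topfit('w23','wrist',645,-22,90,98))
togo([571,314.6,135],1.804)"
```

```text
clock: 30.58
eef_pos: [649.0, -22.9, 143.4]
tcp_rot: [3.136, 0.002, 1.804]
contact_force: [-0.1, 0.3, 0.2]
opening: 0.685
(2201, array([643. , -23.9], dtype=float32), array([645.5, -23.4]), array([37. , 37.5]), 65.3, array([645.7, -23.4]), 19.1, np.float64(91.3))
(1582, array([644.6, -23.4], dtype=float32), array([645.2, -23.3]), array([31.6, 32.7]), 85.6, array([645.5, -22.9]), 16.8, np.float64(92.8))
t 30.63 pos [647.7 -22.8 141.3] rpy [3.1391e+00 7.0000e-04 1.8040e+00] F [ 0.5 -0.8 -0.5] open 0.685 q [-0.04  0.48  1.66 -0.    1.   -1.84]
dp [346.    3.3   6. ] ang [0.0025 0.0007 0.    ]
```

View pics/w23.png

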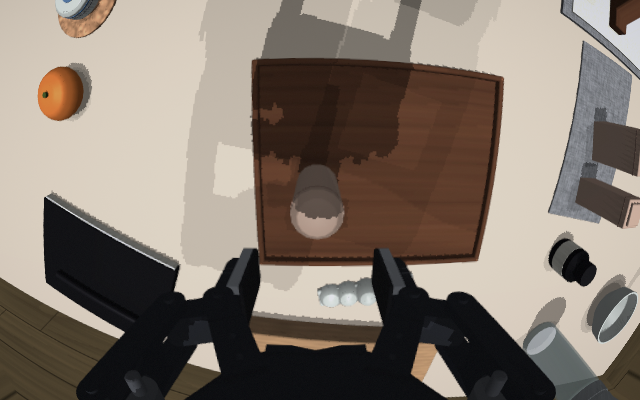

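```bash
python3 -m inch '[{"dp":[25,0,2],"angular":[0,0,0],"fingers":80},{"dp":[62,1,4],"angular":[0,0,0],"fingers":80},{"dp":[102,1,4],"angular":[0,0,0],"fingers":80},{"dp":[142,2,4],"angular":[0,0,0],"fingers":80},{"dp":[182,2,4],"angular":[0,0,0],"fingers":80},{"dp":[222,2,4],"angular":[0,0,0],"fingers":80},{"dp":[262,3,4],"angular":[0,0,0],"fingers":80},{"dp":[302,3,4],"angular":[0,0,0],"fingers":80},{"dp":[332,3,4],"angular":[0,0,0],"fingers":80},{"dp":[344,3,4],"angular":[0,0,0],"fingers":80},{"dp":[346,3,4],"angular":[0,0,0],"fingers":80},{"dp":[346,3,4],"angular":[0,0,0],"fingers":80}]'; python3 -c "
from h import *
snap('wrist','w24')
print(topfit('w24','wrist',570,315,89,100))
togo([571,314.6,53.6],1.804)"
```

```text
clock: 31.63
eef_pos: [569.1, 314.2, 134.7]
tcp_rot: [-3.139, 0.001, 1.805]
contact_force: [-0.5, -0.8, -0.4]
opening: 0.688
(2448, array([567.8, 314.4], dtype=float32), array([569.5, 314.7]), array([34.7, 33.9]), 14.7, array([569.6, 314.8]), 23.6, np.float64(93.6))
t 31.68 pos [569.5 313.3 135. ] rpy [-3.1397e+00  1.0000e-03  1.8042e+00] F [ 0.2 -0.9 -0.1] open 0.685 q [ 0.5   0.49  1.65 -0.    1.   -1.3 ]
dp [ 1.   1.9 81.4] ang [-0.0019  0.001   0.0002]
```

```bash
python3 -m inch '[{"dp":[1,1.5,20],"angular":[0,0,0],"fingers":80},{"dp":[1,1.5,46],"angular":[0,0,0],"fingers":80},{"dp":[1,1.5,68],"angular":[0,0,0],"fingers":80},{"dp":[1,1.5,78],"angular":[0,0,0],"fingers":80},{"dp":[1,1.5,81],"angular":[0,0,0],"fingers":80},{"dp":[1,1.5,81],"angular":[0,0,0],"fingers":80},{"dp":[1,1.5,81],"angular":[0,0,0],"fingers":80}]'; python3 -c "
from h import *
togo([571,314.6,53.6],1.804)"
```

```text
clock: 32.27
eef_pos: [572.0, 315.5, 56.2]
tcp_rot: [3.14, -0.0, 1.803]
contact_force: [0.6, -0.6, -0.6]
opening: 0.687
t 32.27 pos [572.  315.5  56.2] rpy [ 3.1405e+00 -2.0000e-04  1.8032e+00] F [ 0.6 -0.6 -0.6] open 0.687 q [ 0.5   0.59  1.69 -0.    0.86 -1.3 ]
dp [-0.6 -1.2  2.6] ang [ 0.0011 -0.0002 -0.0008]
```

```bash
python3 -m inch '[{"dp":[-0.8,-1.2,2],"angular":[0,0,0],"fingers":80},{"dp":[-0.8,-1.2,2],"angular":[0,0,0],"fingers":255},{"dp":[-0.8,-1.2,2],"angular":[0,0,0],"fingers":255},{"dp":[-0.8,-1.2,2],"angular":[0,0,0],"fingers":255},{"dp":[-0.8,-1.2,2],"angular":[0,0,0],"fingers":255},{"dp":[-0.8,-1.2,2],"angular":[0,0,0],"fingers":255},{"dp":[-0.8,-1.2,2],"angular":[0,0,0],"fingers":255},{"dp":[-0.8,-1.2,2],"angular":[0,0,0],"fingers":255},{"dp":[-0.8,-1.2,2],"angular":[0,0,0],"fingers":255}]' 40; python3 -c "
from h import *
togo([617.4,99.6,70],1.804)"
```

```text
clock: 33.02
eef_pos: [570.6, 315.1, 54.1]
tcp_rot: [3.141, -0.0, 1.804]
contact_force: [-1.3, -0.5, 6.7]
opening: 0.394
t 33.02 pos [570.6 315.1  54.1] rpy [ 3.1406e+00 -1.0000e-04  1.8042e+00] F [-1.3 -0.5  6.7] open 0.394 q [ 0.5   0.59  1.7  -0.    0.85 -1.3 ]
dp [-220.4   -4.3  -15.9] ang [ 0.001  -0.0001  0.0002]
```

```bash
python3 -m inch '[{"dp":[0,0,-8],"angular":[0,0,0],"fingers":255},{"dp":[0,0,-28],"angular":[0,0,0],"fingers":255},{"dp":[0,0,-58],"angular":[0,0,0],"fingers":255},{"dp":[-15,0,-80],"angular":[0,0,0],"fingers":255},{"dp":[-45,-1,-90],"angular":[0,0,0],"fingers":255},{"dp":[-80,-2,-90],"angular":[0,0,0],"fingers":255},{"dp":[-115,-3,-90],"angular":[0,0,0],"fingers":255},{"dp":[-150,-4,-90],"angular":[0,0,0],"fingers":255},{"dp":[-185,-4,-80],"angular":[0,0,0],"fingers":255},{"dp":[-208,-4,-60],"angular":[0,0,0],"fingers":255},{"dp":[-219,-4,-35],"angular":[0,0,0],"fingers":255},{"dp":[-220.5,-4,-20],"angular":[0,0,0],"fingers":255}]'; python3 -c "
from h import *
togo([617.1,99.5,57],1.804)"
```

```text
clock: 34.02
eef_pos: [616.6, 96.6, 71.6]
tcp_rot: [-3.14, 0.0, 1.802]
contact_force: [-0.5, 1.0, -2.0]
opening: 0.392
t 34.02 pos [616.6  96.6  71.6] rpy [-3.1398e+00  4.0000e-04  1.8017e+00] F [-0.5  1.  -2. ] open 0.392 q [ 0.15  0.54  1.75 -0.    0.86 -1.65]
dp [ 2.8  1.1 14.6] ang [-0.0018  0.0004 -0.0024]
```

```bash
python3 -m inch '[{"dp":[1,0.3,3],"angular":[0,0,0],"fingers":255},{"dp":[1,0.3,6],"angular":[0,0,0],"fingers":255},{"dp":[1,0.3,9],"angular":[0,0,0],"fingers":255},{"dp":[1,0.3,11],"angular":[0,0,0],"fingers":255},{"dp":[1,0.3,11],"angular":[0,0,0],"fingers":255},{"dp":[1,0.3,11],"angular":[0,0,0],"fingers":255}]'; python3 -c "
from h import *
togo([617.1,99.5,57],1.804)"
```

```text
clock: 34.52
eef_pos: [617.6, 100.9, 63.0]
tcp_rot: [3.141, 0.0, 1.805]
contact_force: [0.5, -0.2, -2.4]
opening: 0.394
t 34.52 pos [617.6 100.9  63. ] rpy [3.1406e+00 1.0000e-04 1.8047e+00] F [ 0.5 -0.2 -2.4] open 0.394 q [ 0.16  0.55  1.75  0.    0.84 -1.65]
dp [-1.3 -0.9  6. ] ang [0.001  0.0001 0.0007]
```

```bash
python3 -m inch '[{"dp":[-1.3,-0.6,1.5],"angular":[0,0,0],"fingers":255},{"dp":[-1.3,-0.6,3],"angular":[0,0,0],"fingers":255},{"dp":[-1.3,-0.6,4],"angular":[0,0,0],"fingers":255},{"dp":[-1.3,-0.6,5],"angular":[0,0,0],"fingers":255},{"dp":[-1.3,-0.6,5],"angular":[0,0,0],"fingers":255},{"dp":[-1.3,-0.6,5],"angular":[0,0,0],"fingers":255}]'; python3 -c "
from h import *
togo([617.1,99.5,57],1.804)"
```

```text
clock: 35.02
eef_pos: [617.0, 99.0, 57.2]
tcp_rot: [-3.141, -0.0, 1.804]
contact_force: [0.6, -1.1, -2.9]
opening: 0.389
t 35.02 pos [617.   99.   57.2] rpy [-3.1415 -0.      1.8039] F [ 0.6 -1.1 -2.9] open 0.389 q [ 0.16  0.56  1.76  0.    0.83 -1.65]
dp [0.5 0.2 0.2] ang [-0.0001 -0.     -0.0001]
```

```bash
python3 -m inch '[{"dp":[0.4,0.2,0.4],"angular":[0,0,0],"fingers":255},{"dp":[0.4,0.2,0.7],"angular":[0,0,0],"fingers":255},{"dp":[0.4,0.2,0.7],"angular":[0,0,0],"fingers":255},{"dp":[0.4,0.2,0.7],"angular":[0,0,0],"fingers":255}]'; python3 -c "
from h import *
where()"
```

```text
clock: 35.35
eef_pos: [617.1, 99.1, 57.1]
tcp_rot: [-3.141, 0.0, 1.804]
contact_force: [-3.1, -2.9, 5.4]
opening: 0.392
t 35.35 pos [617.1  99.1  57.1] rpy [-3.1414e+00  5.0000e-04  1.8042e+00] F [-3.1 -2.9  5.4] open 0.392 q [ 0.16  0.56  1.76 -0.    0.83 -1.65]
```

Contact at the expected height. Release, rise, then go to the slab.

```bash
python3 -m inch '[{"dp":[0,0,0],"angular":[0,0,0],"fingers":80},{"dp":[0,0,0],"angular":[0,0,0],"fingers":80},{"dp":[0,0,0],"angular":[0,0,0],"fingers":80},{"dp":[0,0,0],"angular":[0,0,0],"fingers":80},{"dp":[0,0,0],"angular":[0,0,0],"fingers":80},{"dp":[0,0,-20],"angular":[0,0,0],"fingers":80},{"dp":[0,0,-50],"angular":[0,0,0],"fingers":80},{"dp":[0,0,-80],"angular":[0,0,0],"fingers":80},{"dp":[0,0,-85],"angular":[0,0,0],"fingers":90},{"dp":[0,0,-85],"angular":[0,0,0],"fingers":90}]'; python3 -c "
from h import *
snap('wrist','w25')
print(topfit('w25','wrist',616,99,92,104))
togo([501.3,310,135],1.94)"
```

```text
clock: 36.18
eef_pos: [618.8, 99.7, 144.0]
tcp_rot: [3.137, 0.0, 1.804]
contact_force: [-0.2, 0.1, -0.7]
opening: 0.653
(2352, array([614.5,  98.4], dtype=float32), array([616.5,  98.8]), array([34.3, 34.6]), 13.4, array([616.3,  98.6]), 23.2, np.float64(96.6))
t 36.23 pos [617.6  99.5 142.2] rpy [3.1398e+00 1.0000e-04 1.8040e+00] F [ 0.2 -1.5  0.2] open 0.651 q [ 0.16  0.45  1.71  0.    0.98 -1.65]
dp [231.6 -64.5   7. ] ang [ 0.0018  0.0002 -0.136 ]
```

View pics/w25.png

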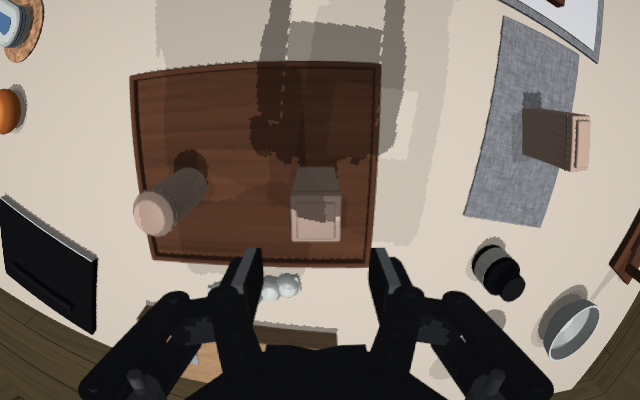

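```bash
python3 -m inch '[{"dp":[25,-7,2],"angular":[0,0,-0.07],"fingers":90},{"dp":[62,-17,4],"angular":[0,0,-0.136],"fingers":90},{"dp":[100,-28,4],"angular":[0,0,-0.136],"fingers":90},{"dp":[138,-38,4],"angular":[0,0,-0.136],"fingers":90},{"dp":[176,-49,4],"angular":[0,0,-0.136],"fingers":90},{"dp":[208,-58,4],"angular":[0,0,-0.136],"fingers":90},{"dp":[228,-63,4],"angular":[0,0,-0.136],"fingers":90},{"dp":[231.5,-64.5,4],"angular":[0,0,-0.136],"fingers":90},{"dp":[231.5,-64.5,4],"angular":[0,0,-0.136],"fingers":90},{"dp":[231.5,-64.5,4],"angular":[0,0,-0.136],"fingers":90}]'; python3 -c "
from h import *
snap('wrist','w26')
print(topfit('w26','wrist',501,310,80,94))
togo([501.3,310,46.3],1.94)"
```

```text
clock: 37.07
eef_pos: [500.5, 309.0, 136.4]
tcp_rot: [-3.14, 0.001, 1.941]
contact_force: [-0.9, -0.3, 0.1]
opening: 0.647
(2558, array([500.1, 309.6], dtype=float32), array([502.4, 310.5]), array([50.7, 25.9]), 21.2, array([502.4, 310.4]), 28.0, np.float64(85.5))
t 37.12 pos [500.9 308.6 136.6] rpy [-3.1402e+00  6.0000e-04  1.9396e+00] F [ 0.1  0.1 -0.6] open 0.644 q [ 0.55  0.4   1.79 -0.    0.95 -1.39]
dp [ 1.2  1.  90.3] ang [-0.0014  0.0006 -0.0004]
```

```bash
python3 -m inch '[{"dp":[1,0.5,20],"angular":[0,0,0],"fingers":90},{"dp":[1,0.5,48],"angular":[0,0,0],"fingers":90},{"dp":[1,0.5,74],"angular":[0,0,0],"fingers":90},{"dp":[1,0.5,86],"angular":[0,0,0],"fingers":90},{"dp":[1,0.5,90],"angular":[0,0,0],"fingers":90},{"dp":[1,0.5,90],"angular":[0,0,0],"fingers":90},{"dp":[1,0.5,90],"angular":[0,0,0],"fingers":90}]'; python3 -c "
from h import *
togo([501.3,310,46.3],1.94)"
```

```text
clock: 37.7
eef_pos: [501.8, 310.8, 48.3]
tcp_rot: [3.141, -0.0, 1.939]
contact_force: [0.5, 0.3, 0.1]
opening: 0.646
t 37.70 pos [501.8 310.8  48.3] rpy [ 3.1407e+00 -1.0000e-04  1.9393e+00] F [0.5 0.3 0.1] open 0.646 q [ 0.55  0.53  1.84 -0.    0.77 -1.39]
dp [-0.5 -0.8  2. ] ang [ 0.0009 -0.0001 -0.0007]
```

```bash
python3 -m inch '[{"dp":[-0.6,-0.8,1.8],"angular":[0,0,0],"fingers":90},{"dp":[-0.6,-0.8,1.8],"angular":[0,0,0],"fingers":255},{"dp":[-0.6,-0.8,1.8],"angular":[0,0,0],"fingers":255},{"dp":[-0.6,-0.8,1.8],"angular":[0,0,0],"fingers":255},{"dp":[-0.6,-0.8,1.8],"angular":[0,0,0],"fingers":255},{"dp":[-0.6,-0.8,1.8],"angular":[0,0,0],"fingers":255},{"dp":[-0.6,-0.8,1.8],"angular":[0,0,0],"fingers":255},{"dp":[-0.6,-0.8,1.8],"angular":[0,0,0],"fingers":255},{"dp":[-0.6,-0.8,1.8],"angular":[0,0,0],"fingers":255}]' 40; python3 -c "
from h import *
togo([581.8,26.3,62],1.94)"
```

```text
clock: 38.45
eef_pos: [501.0, 310.3, 46.6]
tcp_rot: [3.14, -0.0, 1.94]
contact_force: [-0.3, -1.0, 6.1]
opening: 0.298
t 38.45 pos [501.  310.3  46.6] rpy [ 3.1403e+00 -1.0000e-04  1.9402e+00] F [-0.3 -1.   6.1] open 0.298 q [ 0.55  0.53  1.84 -0.    0.77 -1.39]
dp [-294.   -27.1  -15.4] ang [ 0.0013 -0.0001  0.0002]
```

```bash
python3 -m inch '[{"dp":[0,0,-8],"angular":[0,0,0],"fingers":255},{"dp":[0,0,-28],"angular":[0,0,0],"fingers":255},{"dp":[0,0,-58],"angular":[0,0,0],"fingers":255},{"dp":[0,0,-90],"angular":[0,0,0],"fingers":255},{"dp":[-15,-1,-115],"angular":[0,0,0],"fingers":255},{"dp":[-45,-4,-125],"angular":[0,0,0],"fingers":255},{"dp":[-80,-7,-125],"angular":[0,0,0],"fingers":255},{"dp":[-115,-10,-125],"angular":[0,0,0],"fingers":255},{"dp":[-150,-14,-125],"angular":[0,0,0],"fingers":255},{"dp":[-185,-17,-125],"angular":[0,0,0],"fingers":255},{"dp":[-220,-20,-125],"angular":[0,0,0],"fingers":255},{"dp":[-255,-23,-125],"angular":[0,0,0],"fingers":255}]'; python3 -c "
from h import *
togo([581.6,26.2,64],1.94)"
```

```text
clock: 39.45
eef_pos: [570.8, 62.3, 171.0]
tcp_rot: [-3.141, -0.0, 1.94]
contact_force: [1.3, 0.2, -2.4]
opening: 0.302
t 39.45 pos [570.8  62.3 171. ] rpy [-3.1413e+00 -1.0000e-04  1.9403e+00] F [ 1.3  0.2 -2.4] open 0.302 q [ 0.11  0.34  1.8   0.    1.   -1.83]
dp [-37.6  -2.9 107. ] ang [-0.0003 -0.0001  0.0003]
```

```bash
python3 -m inch '[{"dp":[-22,-2,0],"angular":[0,0,0],"fingers":255},{"dp":[-35,-3,5],"angular":[0,0,0],"fingers":255},{"dp":[-37.5,-3,25],"angular":[0,0,0],"fingers":255},{"dp":[-37.5,-3,50],"angular":[0,0,0],"fingers":255},{"dp":[-37.5,-3,75],"angular":[0,0,0],"fingers":255},{"dp":[-37.5,-3,95],"angular":[0,0,0],"fingers":255},{"dp":[-37.5,-3,105],"angular":[0,0,0],"fingers":255},{"dp":[-37.5,-3,106],"angular":[0,0,0],"fingers":255},{"dp":[-37.5,-3,106],"angular":[0,0,0],"fingers":255},{"dp":[-37.5,-3,106],"angular":[0,0,0],"fingers":255}]'; python3 -c "
from h import *
togo([581.6,26.2,49.6],1.94)"
```

```text
clock: 40.28
eef_pos: [582.5, 28.2, 65.8]
tcp_rot: [3.14, 0.0, 1.94]
contact_force: [-0.3, 0.5, -2.2]
opening: 0.302
t 40.28 pos [582.5  28.2  65.8] rpy [3.1402e+00 4.0000e-04 1.9403e+00] F [-0.3  0.5 -2.2] open 0.302 q [ 0.05  0.49  1.85  0.    0.8  -1.89]
dp [-1.5 -1.6 16.2] ang [0.0014 0.0004 0.0003]
```

```bash
python3 -m inch '[{"dp":[-1.5,-1.2,4],"angular":[0,0,0],"fingers":255},{"dp":[-1.5,-1.2,8],"angular":[0,0,0],"fingers":255},{"dp":[-1.5,-1.2,11],"angular":[0,0,0],"fingers":255},{"dp":[-1.5,-1.2,13.5],"angular":[0,0,0],"fingers":255},{"dp":[-1.5,-1.2,14.5],"angular":[0,0,0],"fingers":255},{"dp":[-1.5,-1.2,14.5],"angular":[0,0,0],"fingers":255},{"dp":[-1.5,-1.2,14.5],"angular":[0,0,0],"fingers":255}]'; python3 -c "
from h import *
togo([581.6,26.2,49.6],1.94)"
```

```text
clock: 40.87
eef_pos: [581.2, 26.0, 50.2]
tcp_rot: [-3.142, -0.0, 1.94]
contact_force: [-0.2, 0.0, -1.9]
opening: 0.295
t 40.87 pos [581.2  26.   50.2] rpy [-3.1415 -0.      1.94  ] F [-0.2  0.  -1.9] open 0.295 q [ 0.04  0.51  1.86 -0.    0.77 -1.9 ]
dp [0.  0.5 0.6] ang [-0.0001 -0.      0.    ]
```

```bash
python3 -m inch '[{"dp":[0,0.4,0.4],"angular":[0,0,0],"fingers":255},{"dp":[0,0.4,0.8],"angular":[0,0,0],"fingers":255},{"dp":[0,0.4,1.0],"angular":[0,0,0],"fingers":255},{"dp":[0,0.4,1.0],"angular":[0,0,0],"fingers":255},{"dp":[0,0.4,1.0],"angular":[0,0,0],"fingers":255}]'; python3 -c "
from h import *
where()"
```

```text
clock: 41.28
eef_pos: [581.8, 26.2, 49.6]
tcp_rot: [3.141, 0.0, 1.94]
contact_force: [-1.3, -0.7, 4.5]
opening: 0.3
t 41.28 pos [581.8  26.2  49.6] rpy [3.1411e+00 2.0000e-04 1.9400e+00] F [-1.3 -0.7  4.5] open 0.300 q [ 0.04  0.52  1.86  0.    0.77 -1.9 ]
```

Contact. Release with a moderate opening and rise well clear.

```bash
python3 -m inch '[{"dp":[0,0,0],"angular":[0,0,0],"fingers":100},{"dp":[0,0,0],"angular":[0,0,0],"fingers":100},{"dp":[0,0,0],"angular":[0,0,0],"fingers":100},{"dp":[0,0,0],"angular":[0,0,0],"fingers":100},{"dp":[0,0,0],"angular":[0,0,0],"fingers":100},{"dp":[0,0,-20],"angular":[0,0,0],"fingers":100},{"dp":[0,0,-55],"angular":[0,0,0],"fingers":100},{"dp":[0,0,-95],"angular":[0,0,0],"fingers":100},{"dp":[0,0,-135],"angular":[0,0,0],"fingers":100},{"dp":[0,0,-175],"angular":[0,0,0],"fingers":50},{"dp":[0,0,-215],"angular":[0,0,0],"fingers":0},{"dp":[0,0,-250],"angular":[0,0,0],"fingers":0}]'; python3 -m inch '[{"dp":[0,0,-30],"angular":[0,0,0.16],"fingers":0},{"dp":[0,0,-30],"angular":[0,0,0.16],"fingers":0},{"dp":[0,0,-30],"angular":[0,0,0.16],"fingers":0},{"dp":[0,0,-30],"angular":[0,0,0.16],"fingers":0},{"dp":[0,0,-30],"angular":[0,0,0.16],"fingers":0},{"dp":[0,0,-30],"angular":[0,0,0.16],"fingers":0},{"dp":[0,0,-30],"angular":[0,0,0.16],"fingers":0}]';python3 -c "
from h import *
snap('wrist','w30');snap('top','top30');snap('side','s30');where()
for nm,x,y,a,b in [('sq',615,98,92,104),('slab',584,26,84,96),('rnd',644,-20,82,98),('rndtop',644,-20,90,98),('paste',492,-322,26,38)]:
    print(nm,*topfit('w30','wrist',x,y,a,b))
"
```

```text
clock: 42.28
eef_pos: [581.5, 26.1, 302.1]
tcp_rot: [3.14, 0.001, 1.94]
contact_force: [0.5, -0.6, 0.2]
opening: 0.987
clock: 42.87
eef_pos: [581.1, 26.1, 328.0]
tcp_rot: [-3.14, -0.0, 1.781]
contact_force: [-0.1, 0.4, 0.4]
opening: 0.999
t 43.02 pos [581.4  26.2 328.6] rpy [-3.1406e+00 -2.0000e-04  1.7803e+00] F [-0.   0.9  0.3] open 0.996 q [ 0.04  0.21  1.61  0.    1.32 -1.74]
sq 640 [615.3  97.8] [616.5  98.8] [34.9 33.5] 13.9 [616.   98.6] 22.7 96.4
slab 777 [582.2  25.9] [583.2  26.2] [50.3 26.3] 19.5 [583.2  26.7] 27.2 88.6
rnd 615 [643.2 -22.5] [645.1 -22.8] [37.5 37.2] 62.3 [645.6 -23.2] 19.3 91.2
rndtop 435 [644.9 -22.9] [645.6 -23.5] [31.7 30.9] 63.0 [645.7 -23.3] 17.0 92.7
paste 687 [ 492.  -319.1] [ 492.1 -321.2] [53.2 53.9] 46.2 [ 492.1 -321.2] 28.0 31.7
```

View pics/w30.png

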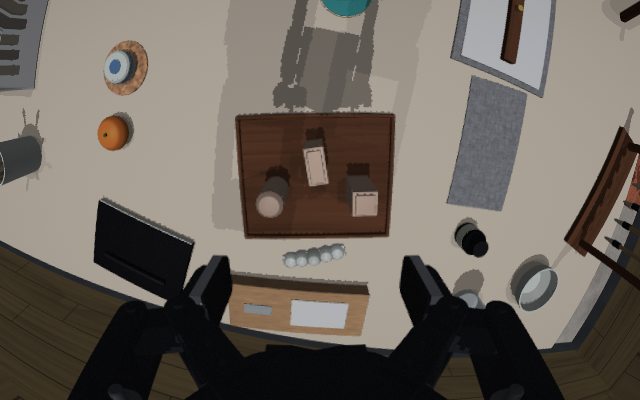

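View pics/s30.png

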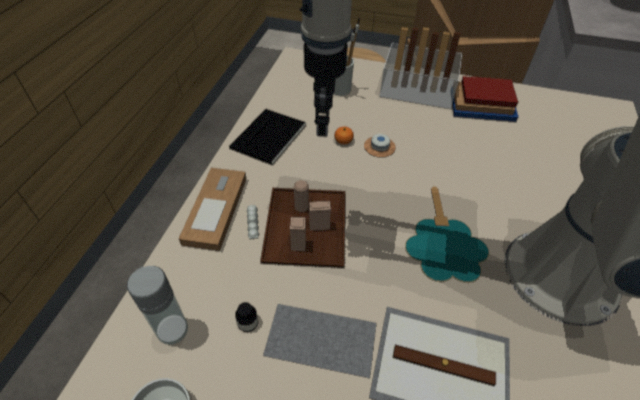

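Run:
```python
from h import *
tile('w1','wrist',[('slab before',584,26,86)],'pics/a.png',half=32,res=.16)
tile('w30','wrist',[('slab after',584,26,86)],'pics/b.png',half=32,res=.16)
cv2.imwrite('pics/ab.png',np.hstack([cv2.imread('pics/a.png'),cv2.imread('pics/b.png')]))
```

```text
(no output)
```

View pics/ab.png

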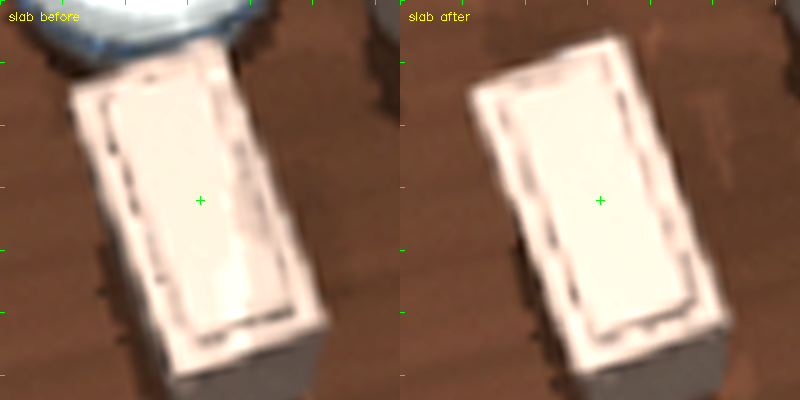

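The slab's outline and angle are the same before and after: its corners sit at about (72,90), (222,40), (325,322) and (172,375) in both crops. Handing in.

```bash
python3 -c "
from rig import sign_off
print(sign_off())"
```

```text
the job is handed in; nothing more can be done
None
```

The job is done and was handed in at about 43 s on the robot's clock. I stood the slab, square and round stones upright on the felt, then set the paste box on the coaster. After that I put each stone back on its spot in the tray. Each piece was lowered until light contact before release; the firmest touch was about 15 N, the slab on the felt.

**Last checks, from the wrist camera:**
- **Stones:** all three stand upright, each about 1 mm or less from where it stood. The square's angle is unchanged within the fit's noise. The slab's final depth fit read 19.5° against 21.6° before, but before-and-after crops showed its outline and angle the same, so I took that as fit noise.
- **Paste box:** a close view put it 0.7 mm from the coaster's centre. The last, more distant view read 1.3 mm.
- **Bystanders:** the ink bottle, mandarin and brush rest looked unmoved in the final pictures; I didn't measure them.
- **Robot:** the gripper hung open about 230 mm above the stones, touching nothing.

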